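# Pack slide boxes into the dry chest

### The arm

A 6-joint arm with a two-finger parallel gripper is mounted at the origin on the work surface. World frame = base frame: x ahead of the robot, y to its left, z up, the work surface at z = 0. Lengths are in m, angles in rad, forces in N, time in s.
With the tool pointing down it reaches from about 0.375 to 0.9 m from the base axis. Payload 3.1 kg.
Tool frame: the origin (TCP) lies between the finger pads; the fingertips stand robot.tip_extent ahead of it and the grasp point (between the pads) lies 3 mm ahead of it (robot.tip_extent is the distance from the TCP to the fingertips, in m); z points along the fingers, x is the direction in which the jaws open and shut, and the axes are right-handed (so a half turn about z gives the same grasp; the last joint's range is limited). The gripper opens to 87 mm and grips with 3 to 60 N. Pads are 19 mm wide; open, the fingers measure 117 mm over their backs; the gripper's body (75 mm by 190 mm) begins 51 mm behind the grasp point.
Start: joints at [-1.448, 0.527, 1.433, -0, 1.181, -0.178], TCP at [0.186, -0.597, 0.245] pointing down, gripper open.
Joint ranges: [-3.08, 3.08], [-0.75, 2.2], [0.22, 2.44], [-1.43, 4.57], [0, 2.65], [-2.85, 2.85]. Speed limits (rad/s): [2.79, 2.79, 3.14, 3.14, 3.14, 3.14].

### API

Orientations are given as a unit quaternion [x, y, z, w].
In Python, from rig import robot, cams gives the robot as it stands.
- The arm moves only by the tool carry_out, never from a script. Its argument "steps" is a list of rows, each a list of 3 entries, a list of its own where there are three numbers: the shift along the world's x, y, z in cm, then the turn about the world's z in degrees, then the closure, from 0 (fully open) to 1 (shut). In form: [[[dx, dy, dz], spin, fingers], ...]. A call has 1 to 10 rows; each row shifts and turns the pose as measured when the row begins; what a row does not reach is not made up. A row lasts 1/10 s, in which the tool goes at most 50 mm and 8.59 degrees, less where a joint would pass 70% of its speed; a pose out of reach is approached as far as the arm can. A call with a gripper value outside its range is refused whole. The fingers move at their own pace and stop on an object; "squeeze" is the grip in N (left out, the last holds). Time passes only in rows, so rows that do not move let the fingers close. It gives the time, the measured TCP pose, the force and the opening at its end, in the units of the state.
- robot.get_obs(): the state, without advancing time (a new reading comes with each control period).
- cams.camera(name): name is "scene" or "top" or "wrist"; returns a dict with "pixels" (480x640x3 uint8, red, green, blue), "fx", "fy", "cx", "cy" (pixels), "eye" and "rotation" of the camera in the world. Camera axes: x right, y up, looking along -z (the intrinsics and any distortion apply to the point x, -y, -z); pixel columns grow to the right and rows downward; lengths in m; the calibration is good to about 2 mm. The wrist camera is an equidistant fisheye: a pixel r from the principal point sees the ray r / f radians off the axis. A picture is of the moment at which its call begins. There is no depth.
- robot.hand_in(): hands the job in, once; it reports no verdict.
The state is a dict: "time": time; "q": joint angles; "joint_velocities": joint speeds; "joint_torque": joint torques, N m; "position": TCP position; "tool_rot": TCP orientation; "ft_force": force on the tool from outside, world axes, zero at the start; "moment": the same for the moment, N m; "grip_width": finger opening in m.
Only numpy, scipy, OpenCV 4.12 (cv2) and the standard library are available. Lean on these libraries where they do the work, as an engineer would, in place of code of your own. Each camera call takes 0.05 s, during which the arm holds its last target. There are 200 camera calls.

### The job

Put the slide boxes away: reach under the front edge of the dry chest's lid, push the sprung safety catch aside (towards the robot) and lift the lid with it held aside, then lay the lid right back; put every slide box on the table into the chest's bay, flat on its floor and not stacked, and turn the cap of the drying canister counter-clockwise until its windows lie over the holes so that the vents stand fully open. Finally close the lid and press its front down until the catch snaps home, and leave the other things on the table where they are.

Things in the scene. Friction and masses are not known exactly. Their poses are not given: they have to be found in the camera images.
- chest: grey steel dry chest, fixed: 190 mm deep (x), 320 wide (y), rim 105 above the table, walls 15. Origin: centre of its underside; x from its front (facing the robot's right) to the hinge at its back, y roughly towards the robot, z up. Floor inside 30 mm above the table. A 6 mm divider at y = -50 mm parts it into the bay for slide boxes (x -80 to 80, y -47 to 145 mm) and, at the end away from the robot, the canister's pocket (y -145 to -53 mm)
- bay (a point): centre of the bay's floor (bay 160 x 192 mm, 75 mm deep); axes as the chest's
- lid (a joint): angle of the chest's lid, rad: 0 shut, grows as its front edge rises, stop at 1.9. The hinge is stiff: the lid stays where it is left (about 8 N at the front edge lifts it). At 0 the safety catch holds it (2 mm of play). In closing, the catch's sloped hook rides over its pin: the last 27 mm need a push of some 5 N near the front edge until it snaps home
- lid_hinge (a point): middle of the hinge line at the back of the chest, 107 mm above the table, level with the lid's underside; the lid turns about its y axis; the point turns with the lid
- lid_lip (a point): middle of the lower front edge of the lid, 235 mm from the hinge line. The lid is a flat grey slab 235 x 330 mm, 14 mm thick (above this point); it overhangs the chest's front wall by 45 mm; below the overhang all is free down to the table except for the catch in the middle
- catch (a joint): slide of the sprung safety catch, m: 0 at rest (hooked under its keeper pin), grows to 0.018 as its tab is pushed along the chest's +y (towards the robot). The hook is free of the pin from 0.010. Spring: 4 N at rest, 7 N at 0.015. Hold it aside until the lid's front edge has risen about 40 mm (lid angle 0.17)
- catch_tab (a point): centre of the catch's steel finger tab, hanging from the lid under the overhang, hidden from above: 24 mm (x) by 6 (y) by 45 (z, top at the lid's underside), front 5 mm behind the lid's front edge, back 16 mm before the chest wall. Behind it, near the wall, are its hook (to 45 mm below the lid) and a pin 13 mm out of the wall, 8 mm to its -y side. Moves with lid and catch
- cap (a joint): angle of the drying canister's vented cap, rad, counter-clockwise from above positive; stays where left (0.06 N m to turn); range -0.15 to 1.5. Vents shut near 0; at 1.047 (60 degrees) its three windows lie exactly over the canister's three dark holes: fully open; further on they close again
- cap_grip (a point): on the cap's axis, 9 mm below the top of its black bar grip, about 87 mm above the table. The bar is 46 mm long (this point's x), 12 mm thick (its y), its top 28 mm above the cap's 68 mm disc; from the axis 46 mm are free to the pocket's walls on either side, 60 to the front and 100 to the back. Turns with the cap
- box1_c (a point): centre of a plastic slide box (grey with a white lid, paper label on one end): 58 mm (its x) by 44 mm (y) by 58 mm (z), about 0.13 kg, standing at first; None if absent
- box2_c (a point): centre of a plastic slide box (grey with a white lid, paper label on one end): 58 mm (its x) by 44 mm (y) by 58 mm (z), about 0.13 kg, standing at first; None if absent
- box3_c (a point): centre of a plastic slide box (grey with a white lid, paper label on one end): 58 mm (its x) by 44 mm (y) by 58 mm (z), about 0.13 kg, standing at first; None if absent
- box4_c (a point): centre of a plastic slide box (grey with a white lid, paper label on one end): 58 mm (its x) by 44 mm (y) by 58 mm (z), about 0.13 kg, standing at first; None if absent
- film_tin: bystander: round flat aluminium film tin, 83 mm across and 26 mm high, standing among the slide boxes; origin at the centre of its underside
- stapler: bystander: black and steel desk stapler, 130 mm long, 50 mm high, at the far left; origin at the centre of its underside
- mug: bystander: white mug, 80 mm across, 90 mm high, near the robot; origin at the centre of its underside
- tape_dispenser: bystander: black desk tape dispenser, 150 x 55 mm, 80 mm high, at the far right; origin at the centre of its underside
- hole_punch: bystander: dark steel paper punch, 100 x 110 mm, 70 mm high, left of the chest; origin at the centre of its underside
- rubber_stamp: bystander: wooden rubber stamp, 60 x 25 mm, 78 mm high, left of the chest; origin at the centre of its underside
- pen_cup: bystander: dark steel pen cup, 72 mm across, pens to 160 mm high, at the near right; origin at the centre of its underside
Mind the look-alikes: they are no part of the job. What is shaped like the part that bears box2_c but orange or pink is not meant. Leave any turquoise look-alike of the part that bears box3_c alone.

How it is judged:
On the way, in this order (a step that is already met when the one before it is completed fails the run):
1. the safety catch is pushed aside while the lid's front edge is lifted (value of joint catch above 0.007 m and value of joint lid above 0.02 rad), for 0.05 s.
2. the lid is laid back (beyond 1.4 rad) (value of joint lid above 1.4 rad), for 0.2 s.
At the end, for the whole second after the job is handed in: every slide box that is present lies flat (within 7 degrees, on any of its faces) on the floor of the chest's bay, none on top of another, at rest; the cap is within 0.15 rad of fully open (1.047 rad); the lid is shut (below 0.02 rad) and the catch has sprung back (below 3 mm) (x of box1_c in the frame of chest between -0.08 and 0.08 m and y of box1_c in the frame of chest between -0.045 and 0.145 m and z of each of box1_c, box2_c, box3_c, box4_c in the frame of chest below 0.064 m and ((angle between box1_c's own x axis and vertical below 0.12 rad or angle between box1_c's own x axis and vertical above 3.02 rad) or (angle between box1_c's own y axis and vertical below 0.12 rad or angle between box1_c's own y axis and vertical above 3.02 rad) or (angle between box1_c's own z axis and vertical below 0.12 rad or angle between box1_c's own z axis and vertical above 3.02 rad)) and x of box2_c in the frame of chest between -0.08 and 0.08 m and y of box2_c in the frame of chest between -0.045 and 0.145 m and ((angle between box2_c's own x axis and vertical below 0.12 rad or angle between box2_c's own x axis and vertical above 3.02 rad) or (angle between box2_c's own y axis and vertical below 0.12 rad or angle between box2_c's own y axis and vertical above 3.02 rad) or (angle between box2_c's own z axis and vertical below 0.12 rad or angle between box2_c's own z axis and vertical above 3.02 rad)) and x of box3_c in the frame of chest between -0.08 and 0.08 m and y of box3_c in the frame of chest between -0.045 and 0.145 m and ((angle between box3_c's own x axis and vertical below 0.12 rad or angle between box3_c's own x axis and vertical above 3.02 rad) or (angle between box3_c's own y axis and vertical below 0.12 rad or angle between box3_c's own y axis and vertical above 3.02 rad) or (angle between box3_c's own z axis and vertical below 0.12 rad or angle between box3_c's own z axis and vertical above 3.02 rad)) and x of box4_c in the frame of chest between -0.08 and 0.08 m and y of box4_c in the frame of chest between -0.045 and 0.145 m and ((angle between box4_c's own x axis and vertical below 0.12 rad or angle between box4_c's own x axis and vertical above 3.02 rad) or (angle between box4_c's own y axis and vertical below 0.12 rad or angle between box4_c's own y axis and vertical above 3.02 rad) or (angle between box4_c's own z axis and vertical below 0.12 rad or angle between box4_c's own z axis and vertical above 3.02 rad)) and linear speed of each of box1, box2, box3, box4 below 0.02 m/s and value of joint cap between 0.897 and 1.197 rad and value of joint lid below 0.02 rad and value of joint catch below 0.003 m); the robot touches nothing.
It fails at once if a bystander (film tin, stapler, mug, tape dispenser, paper punch, rubber stamp, pen cup) is moved more than 4 cm (distance of any of film_tin, stapler, mug, tape_dispenser, hole_punch, rubber_stamp, pen_cup from where it was at the start of the episode above 0.04 m).
Of box1, box2, box3, box4 only 2 to 4 are there at a start; the rules pass over those that are not, and their reading is None.
At some moment in a run one of box1, box2, box3, box4 may be knocked a few centimetres aside while the robot is not near it.
Once in a run the grip may slacken for a moment while it holds something.
It also fails if it takes over 210 s, if anything falls off the work surface, if the arm or the gripper's body presses on something with over 40 N, if the wrist force passes 120 N, or if a joint passes its speed limit or range.

## Working session

There is one attempt and no reset: what is moved stays moved. The work goes in short steps, Python scripts to look and compute and a tool call to move; the robot and the scene stay as the last step left them, time stands still between calls to the robot, and variables do not carry over. Pictures are saved under pics/ and viewed, about 12 in all and at most 16, crops included, and the job is handed in when it is done.

Besides the shell and the picture viewer there is one more tool, called after "Emit:" as name([rows], argument=value, ...), one row to a line, values as JSON. carry_out: Moves the arm, as the interface text tells. Its arguments: {"type":"object","properties":{"steps":{"type":"array"},"squeeze":{"type":"number"}},"required":["steps"]}

```bash
ls; mkdir -p pics; cat > h.py <<'E'
import numpy as np, cv2
from rig import robot, cams
def snap(n,f,crop=None,scale=1):
    c=cams.camera(n); im=c["pixels"][:,:,::-1].copy()
    if crop: x0,y0,x1,y1=crop; im=im[y0:y1,x0:x1]
    if scale!=1: im=cv2.resize(im,None,fx=scale,fy=scale,interpolation=cv2.INTER_CUBIC)
    cv2.imwrite('pics/'+f,im); return c
def ray(c,u,v):
    d=np.array([(u-c["cx"])/c["fx"],-(v-c["cy"])/c["fy"],-1.0]); d=np.array(c["rotation"])@d; return np.array(c["eye"]),d
def at(c,u,v,z):
    e,d=ray(c,u,v); return e+d*(z-e[2])/d[2]
def proj(c,p):
    q=np.array(c["rotation"]).T@(np.array(p)-c["eye"]); return c["cx"]+c["fx"]*q[0]/-q[2], c["cy"]+c["fy"]*q[1]/q[2]
E
python3 - <<'E'
from h import *
for n in("top","scene"):
    c=snap(n,n+'1.png'); print(n,c["eye"],c["rotation"],c["fx"],c["fy"],c["cx"],c["cy"],[k for k in c])
o=robot.get_obs(); print(o, robot.tip_extent)
E
```

```text
pics
top [ 0.46548924 -0.01435411  1.38004997] [ 0.02829326 -0.01303613 -0.70226261  0.71123609] 500.65009590390184 500.65009590390184 318.3407015755628 240.1904346139961 ['pixels', 'fx', 'fy', 'cx', 'cy', 'eye', 'rotation']
scene [ 1.2105446  -0.85102873  0.88642456] [0.42711796 0.15206166 0.28024431 0.84611502] 472.9564251751026 472.9564251751026 314.0605409919168 230.08117772688755 ['pixels', 'fx', 'fy', 'cx', 'cy', 'eye', 'rotation']
{'time': 0.1, 'q': array([-1.44751046e+00,  5.28346575e-01,  1.43373722e+00, -2.35288302e-05,
        1.18140819e+00, -1.78530196e-01]), 'joint_velocities': array([-0.00071786, -0.00107768, -0.00329766, -0.00027516,  0.00094777,
       -0.0003389 ]), 'joint_torque': array([-4.78220918e-04, -4.40984094e+01, -1.77151501e+01,  6.34175702e-02,
        5.33786276e-02, -4.06119375e-05]), 'position': array([ 0.1857133 , -0.5961424 ,  0.24369757]), 'tool_rot': array([ 8.05376325e-01, -5.92763083e-01, -6.60613408e-04, -6.82325921e-04]), 'ft_force': array([-0.02415363, -0.31872886, -0.43691875]), 'moment': array([ 0.01009377, -0.02377758, -0.01528957]), 'grip_width': 0.08736971815912485} 0.022
```

View pics/top1.png

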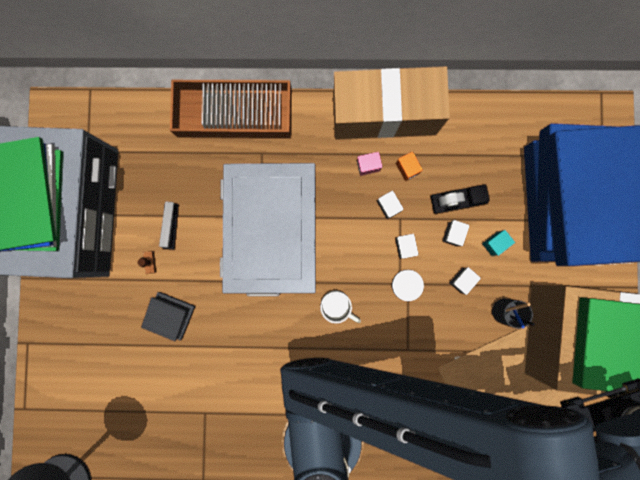

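View pics/scene1.png

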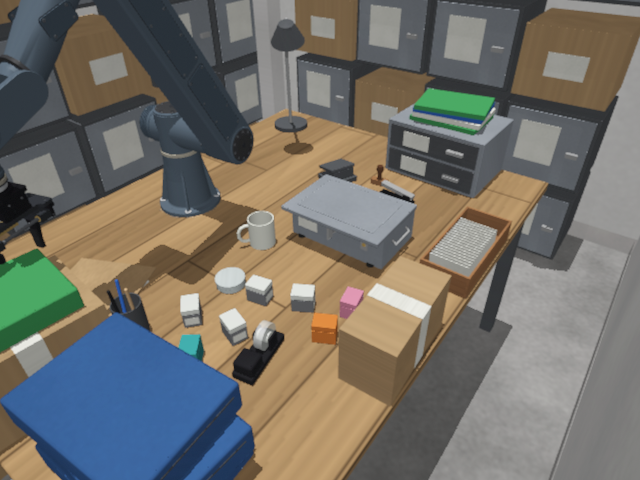

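```bash
cat >> h.py <<'E'
from scipy.spatial.transform import Rotation as R
_oc=cams.camera
class _C: pass
def cam(n):
    c=dict(_oc(n)); c["rotation"]=R.from_quat(c["rotation"]).as_matrix(); return c
def snap(n,f,crop=None,scale=1):
    c=cam(n); im=c["pixels"][:,:,::-1].copy()
    if crop: x0,y0,x1,y1=crop; im=im[y0:y1,x0:x1]
    if scale!=1: im=cv2.resize(im,None,fx=scale,fy=scale,interpolation=cv2.INTER_CUBIC)
    cv2.imwrite('pics/'+f,im); return c
def boxes(c,z=0.058,roi=(330,140,520,330)):
    hsv=cv2.cvtColor(c["pixels"],cv2.COLOR_RGB2HSV); m=((hsv[:,:,1]<45)&(hsv[:,:,2]>190)).astype(np.uint8)
    k=np.zeros_like(m); x0,y0,x1,y1=roi; k[y0:y1,x0:x1]=1; m*=k
    out=[]
    for ct in cv2.findContours(m,cv2.RETR_EXTERNAL,cv2.CHAIN_APPROX_NONE)[0]:
        if cv2.contourArea(ct)<100: continue
        r=cv2.minAreaRect(ct); b=cv2.boxPoints(r); w=np.array([at(c,u,v,z)[:2] for u,v in b]); ctr=at(c,*r[0],z)
        e=[w[1]-w[0],w[2]-w[1]]; L=[np.linalg.norm(a) for a in e]; i=int(np.argmin(L))
        out.append((np.round(r[0],1),np.round(ctr[:2],4),'short',round(L[i],4),'long',round(L[1-i],4),'shortdir deg',round(np.degrees(np.arctan2(e[i][1],e[i][0]))%180,1)))
    return out
E
python3 - <<'E'
from h import *
c=cam("top")
for b in boxes(c): print(*b)
hsv=cv2.cvtColor(c["pixels"],cv2.COLOR_RGB2HSV)
m=((hsv[:,:,1]<60)&(hsv[:,:,2]>90)&(hsv[:,:,2]<235)).astype(np.uint8); k=np.zeros_like(m);k[150:300,205:325]=1;m*=k
m=cv2.morphologyEx(m,cv2.MORPH_OPEN,np.ones((9,9)))
ct=max(cv2.findContours(m,0,1)[0],key=cv2.contourArea); r=cv2.minAreaRect(ct); print(r)
for b in cv2.boxPoints(r): print(b,at(c,*b,0.121))
for n,u,v,z in[("tin",408,286,.026),("mug",336,306,.09),("tape",460,199,.04),("pen",512,313,.1)]: print(n,at(c,u,v,z))
im=cv2.resize(c["pixels"][150:330,205:525,::-1],None,fx=2.5,fy=2.5,interpolation=2); cv2.imwrite('pics/top2.png',im)
E
```

```text
[344. 307.] [ 0.368  -0.0549] short 0.0735 long 0.0782 shortdir deg 90.8
[408. 285.] [ 0.4278 -0.222 ] short 0.0783 long 0.0785 shortdir deg 0.1
[467.1 280.4] [ 0.4419 -0.376 ] short 0.0437 long 0.0579 shortdir deg 49.6
[407.6 245.6] [ 0.5313 -0.2207] short 0.0429 long 0.0583 shortdir deg 102.0
[457.9 232.5] [ 0.5675 -0.3524] short 0.0429 long 0.0578 shortdir deg 72.0
[390.6 203.5] [ 0.6424 -0.1753] short 0.0442 long 0.0583 shortdir deg 120.5
((267.5, 229.0), (132.0, 95.0), 90.0)
[220. 163.] [0.73340431 0.26709694 0.121     ]
[315. 163.] [0.7355314  0.02443488 0.121     ]
[315. 295.] [0.40144446 0.01985462 0.121     ]
[220. 295.] [0.39800697 0.25875302 0.121     ]
tin [ 0.42425802 -0.22702509  0.026     ]
mug [ 0.37261453 -0.03346354  0.09      ]
tape [ 0.65883981 -0.36294348  0.04      ]
pen [ 0.36238437 -0.47667588  0.1       ]
```

View pics/top2.png

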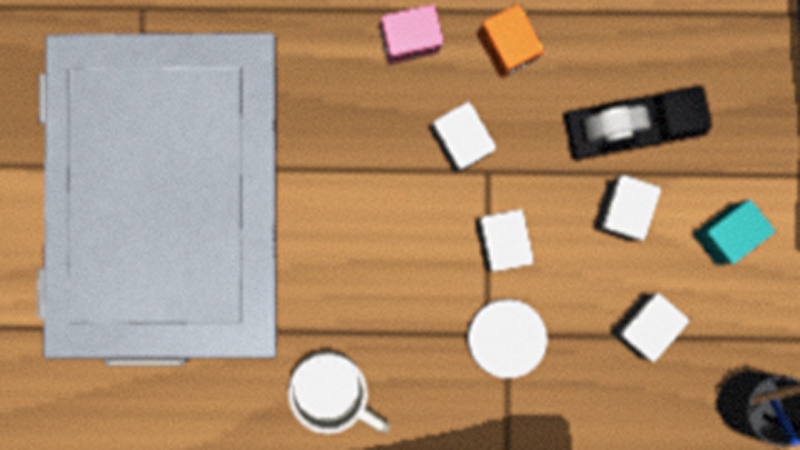

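```bash
python3 - <<'E'
from h import *
c=cam("top"); g=cv2.GaussianBlur(cv2.cvtColor(c["pixels"],cv2.COLOR_RGB2HSV)[:,:,1].astype(float),(3,3),0)
def edge(seq):  # half-level crossing per scan -> points
    P=[]
    for pts in seq:
        v=np.array([g[y,x] for x,y in pts]); h=(v[:3].mean()+v[-3:].mean())/2; i=np.where((v[:-1]-h)*(v[1:]-h)<=0)[0][0]; t=i+(h-v[i])/(v[i+1]-v[i]); p=np.array(pts,float); P.append(p[0]+(p[1]-p[0])*t)
    P=np.array(P); W=np.array([at(c,*p,0.121 if True else 0)[:2] for p in P]); 
    l=cv2.fitLine(W.astype(np.float32),cv2.DIST_HUBER,0,.01,.01).ravel(); return l,P.mean(0)
for n,s in dict(front=[[(x,y) for x in range(308,324)] for y in range(172,285)],
 far=[[(x,y) for y in range(170,156,-1)] for x in range(232,308)],
 near=[[(x,y) for y in range(286,300)] for x in range(286,308)]).items():
    l,m=edge(s); print(n,l[2:],np.degrees(np.arctan2(l[1],l[0])),m)
E
```

```text
front [0.5699725  0.02212346] 0.96622175 [315.00225278 228.        ]
far [0.73524606 0.15836565] -89.166725 [269.5        162.61721086]
near [0.40587917 0.06480672] -89.25524 [296.5        292.96485344]
```

Emit:
carry_out([
  [[5,5,0],5,0],
  [[5,5,0],5,0],
  [[5,5,0],3.2,0],
  [[5,5,0],0,0],
  [[5,5,0],0,0],
  [[5,5,0],0,0],
  [[5,5,0],0,0],
  [[5,4,0],0,0],
], squeeze=40)

```text
time: 1.0
position: [0.4724, -0.3152, 0.2431]
tool_rot: [0.867, -0.498, 0.0, 0.001]
ft_force: [0.3, -0.4, -0.1]
grip_width: 0.0874
```

Emit:
carry_out([
  [[4,3.4,0],0,0],
  [[4,3.4,0],0,0],
  [[4,3.4,0],0,0],
  [[4,3.4,0],0,0],
  [[0,0,0],0,0],
])

```text
time: 1.5
position: [0.6279, -0.1798, 0.2427]
tool_rot: [0.869, -0.495, 0.001, 0.0]
ft_force: [-0.7, -0.2, -0.8]
grip_width: 0.0868
```

```bash
python3 - <<'E'
from h import *
for b in boxes(cam("top")): print(*b)
o=robot.get_obs(); print(o["position"],o["tool_rot"])
E
```

```text
[467.  280.4] [ 0.4419 -0.3758] short 0.0442 long 0.0582 shortdir deg 49.0
[457.7 232.4] [ 0.5677 -0.352 ] short 0.0438 long 0.0578 shortdir deg 72.0
[ 0.62576222 -0.18151458  0.24232943] [ 8.68449999e-01 -4.95774591e-01  1.33230844e-04  1.46140694e-03]
```

Emit:
carry_out([
  [[0.9,0.1,-3],0,0],
  [[0,0,-4],0,0],
  [[0,0,-4],0,0],
  [[0,0,-3],0,0],
  [[0,0,0],0,0],
])

```text
time: 2.05
position: [0.6313, -0.1849, 0.1001]
tool_rot: [0.868, -0.497, 0.001, 0.003]
ft_force: [-1.2, 0.1, -0.3]
grip_width: 0.0872
```

```bash
python3 - <<'E'
from h import *
c=snap("wrist","w1.png"); o=robot.get_obs(); print(o["position"],o["tool_rot"],c["fx"],c["cx"],c["cy"],c["eye"],c["rotation"])
o=robot.get_obs(); print(o["position"])
E
```

```text
[ 0.63266402 -0.18558542  0.10223723] [ 0.86783951 -0.49682491  0.00330422  0.00294426] 371.64829954431775 316.35279804205027 239.7864540444165 [ 0.70413633 -0.14011036  0.23880352] [[ 0.5047712   0.82200779  0.26364601]
 [-0.86324008  0.47896446  0.15940394]
 [ 0.00475422 -0.30805232  0.95135754]]
[ 0.63266402 -0.18558542  0.10223723]
```

View pics/w1.png

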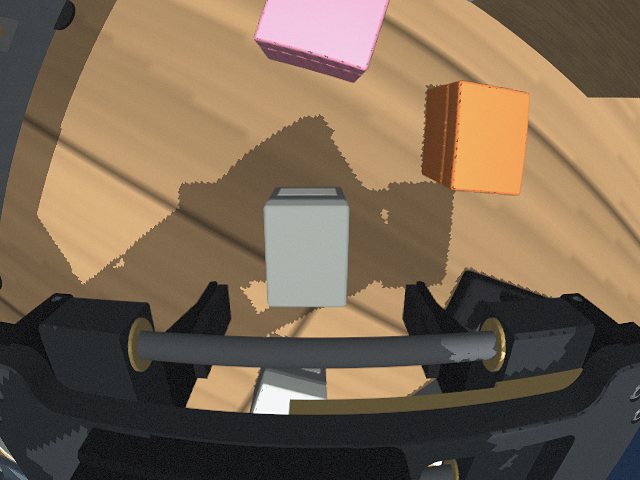

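Emit:
carry_out([
  [[0.15,0.5,-3],0,0],
  [[0,0,-2],0,0],
  [[0,0,-1],0,0],
  [[0,0,0],0,0],
  [[0,0,0],0,0],
])

```text
time: 2.6
position: [0.6387, -0.1873, 0.0512]
tool_rot: [0.867, -0.499, 0.012, 0.003]
ft_force: [0.2, 1.0, -0.3]
grip_width: 0.0871
```

Emit:
carry_out([
  [[0,0,-0.9],0,0],
  [[0,0,0],0,0],
])

```text
time: 2.8
position: [0.6402, -0.1883, 0.0447]
tool_rot: [0.867, -0.499, 0.014, 0.003]
ft_force: [-0.8, 0.0, -0.4]
grip_width: 0.0871
```

Emit:
carry_out([
  [[0,0,0],0,0],
])

```text
time: 2.9
position: [0.6408, -0.1886, 0.0454]
tool_rot: [0.867, -0.499, 0.015, 0.003]
ft_force: [-0.4, -0.4, 0.4]
grip_width: 0.0871
```

Emit:
carry_out([
  [[-0.5,0.9,-0.5],0,0],
  [[0,0,0],0,0.5],
  [[0,0,0],0,0.7],
  [[0,0,0],0,0.7],
  [[0,0,0],0,0.7],
])

```text
time: 3.4
position: [0.6353, -0.1782, 0.0405]
tool_rot: [0.867, -0.498, 0.015, 0.003]
ft_force: [-0.1, 0.1, -0.4]
grip_width: 0.0633
```

Emit:
carry_out([
  [[0,0,0],0,1],
  [[0,0,0],0,1],
  [[0,0,0],0,1],
  [[0,0,0],0,1],
  [[0,0,0],0,1],
  [[0,0,0],0,1],
], squeeze=55)

```text
time: 4.0
position: [0.6353, -0.1782, 0.0406]
tool_rot: [0.867, -0.499, 0.015, 0.002]
ft_force: [-0.9, -0.1, -0.4]
grip_width: 0.0441
```

Emit:
carry_out([
  [[0,0,2],0,1],
  [[0,0,3],0,1],
  [[-1,-1,0],8,1],
  [[-1,-1,0],8,1],
  [[-1,0,0],8,1],
  [[-1,0,0],8,1],
  [[0,0,0],8,1],
  [[0,0,0],8,1],
  [[0,0,0],8,1],
  [[0,0,0],0,1],
])

```text
time: 5.0
position: [0.592, -0.1994, 0.0896]
tool_rot: [1.0, -0.013, 0.013, -0.004]
ft_force: [-1.1, 1.0, -2.5]
grip_width: 0.0437
```

Emit:
carry_out([
  [[2,3,0],2.4,1],
  [[1,4,0],0,1],
  [[0,4,0],0,1],
  [[0,3,0],0,1],
  [[0,1,0],0,1],
  [[0,0,0],0,1],
])

```text
time: 5.6
position: [0.6235, -0.0474, 0.0887]
tool_rot: [1.0, -0.003, 0.014, -0.003]
ft_force: [0.5, -1.0, -0.6]
grip_width: 0.0436
```

```bash
python3 - <<'E'
from h import *
c=snap("scene","s2.png",(180,120,460,330),2.8); cw=snap("wrist","w2.png")
for b in boxes(cam("top")): print(*b)
o=robot.get_obs(); print(o["position"],o["tool_rot"],o["ft_force"])
E
```

```text
[408. 285.] [ 0.4278 -0.222 ] short 0.0783 long 0.0785 shortdir deg 0.1
[467.  280.4] [ 0.4419 -0.3758] short 0.044 long 0.0582 shortdir deg 49.6
[407.6 245.6] [ 0.5313 -0.2207] short 0.0434 long 0.0588 shortdir deg 102.8
[457.9 232.5] [ 0.5675 -0.3524] short 0.0429 long 0.0578 shortdir deg 72.0
[453.5 198.5] [ 0.6574 -0.3412] short 0.0293 long 0.0395 shortdir deg 179.8
[ 0.62390597 -0.04995288  0.08878989] [ 0.99987854 -0.00391447  0.01490018 -0.00235811] [-0.1472734   0.50783596 -1.76736667]
```

View pics/s2.png

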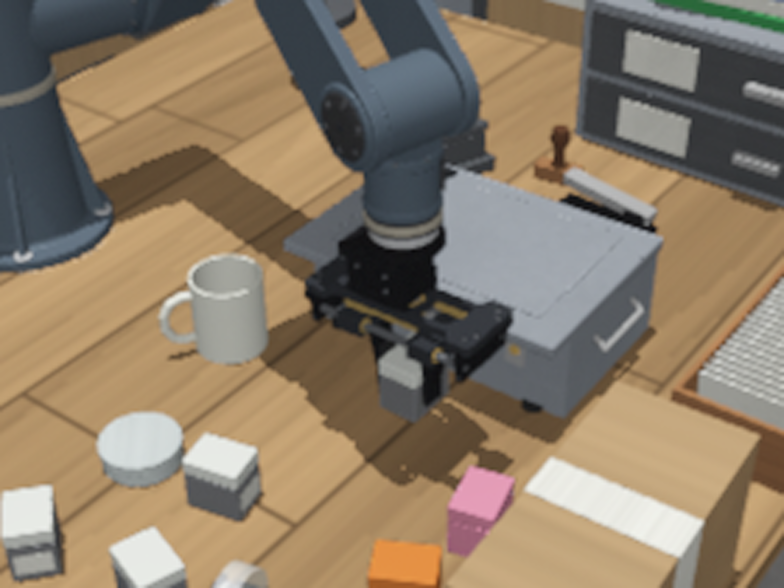

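Emit:
carry_out([
  [[0,0,-0.4],0,1],
  [[0,2,0],0,1],
  [[0,2,0],0,1],
  [[0,1,0],0,1],
  [[0,0,0],0,1],
])

```text
time: 6.25
position: [0.6252, -0.0073, 0.0838]
tool_rot: [1.0, -0.01, 0.016, -0.001]
ft_force: [-0.5, -0.7, -1.3]
grip_width: 0.044
```

Emit:
carry_out([
  [[0,1.4,0],2,1],
  [[0,0,0],0,1],
])

```text
time: 6.45
position: [0.6254, 0.0057, 0.0836]
tool_rot: [1.0, 0.008, 0.016, -0.001]
ft_force: [-0.5, 0.1, -1.5]
grip_width: 0.0438
```

Emit:
carry_out([
  [[-1,0,0],0,1],
  [[-0.8,0,0],0,1],
  [[0,0,0],0,1],
])

```text
time: 6.75
position: [0.6057, 0.005, 0.0835]
tool_rot: [1.0, 0.008, 0.016, -0.001]
ft_force: [0.0, 0.7, -1.6]
grip_width: 0.0438
```

Emit:
carry_out([
  [[-0.6,0,0],0,1],
  [[0,0,0],0,1],
])

```text
time: 6.95
position: [0.5986, 0.0045, 0.0837]
tool_rot: [1.0, 0.007, 0.016, -0.001]
ft_force: [-1.2, -0.1, -0.4]
grip_width: 0.0437
```

Emit:
carry_out([
  [[-0.5,0,0],0,1],
  [[0,0,0],0,1],
])

```text
time: 7.15
position: [0.5965, 0.0038, 0.0845]
tool_rot: [1.0, 0.006, 0.019, -0.001]
ft_force: [4.7, 1.1, -3.8]
grip_width: 0.0436
```

Emit:
carry_out([
  [[-0.4,0,0],0,1],
  [[0,0,0],0,1],
])

```text
time: 7.35
position: [0.5955, 0.0035, 0.0851]
tool_rot: [1.0, 0.006, 0.023, -0.0]
ft_force: [4.9, 1.1, -3.1]
grip_width: 0.0439
```

Emit:
carry_out([
  [[-1.5,0.2,0],0,1],
  [[-0.8,0.1,0.2],0,1],
])

```text
time: 7.55
position: [0.5788, 0.0047, 0.0882]
tool_rot: [1.0, 0.005, 0.03, 0.001]
ft_force: [10.8, -0.6, -8.9]
grip_width: 0.0435
```

Emit:
carry_out([
  [[-0.5,0,2],0,1],
  [[-0.5,0,2.5],0,1],
])

```text
time: 7.75
position: [0.5784, 0.0056, 0.1329]
tool_rot: [0.999, 0.002, 0.041, -0.0]
ft_force: [14.2, 9.3, -11.6]
grip_width: 0.0438
```

Emit:
carry_out([
  [[0.2,0,3],0,1],
  [[0.3,0.3,3],0,1],
  [[0.3,0.5,3],0,1],
])

```text
time: 8.05
position: [0.5871, 0.0148, 0.222]
tool_rot: [0.999, 0.001, 0.04, -0.001]
ft_force: [5.3, -6.2, -6.3]
grip_width: 0.0436
```

```bash
python3 - <<'E'
from h import *
c=snap("scene","s3.png",(180,60,460,270),2.8); 
o=robot.get_obs(); print(o["position"],o["tool_rot"],o["ft_force"],o["moment"],o["q"])
E
```

```text
[0.59057998 0.01514716 0.22773843] [ 9.98976011e-01  1.21895868e-03  4.52251099e-02 -3.65935593e-04] [ 7.15603616 -3.68197296  4.20743728] [-0.5822916  -1.21414099 -0.22391196] [-0.17130589  0.46910148  1.60417934  0.01955441  0.97938036 -0.18392655]
```

View pics/s3.png

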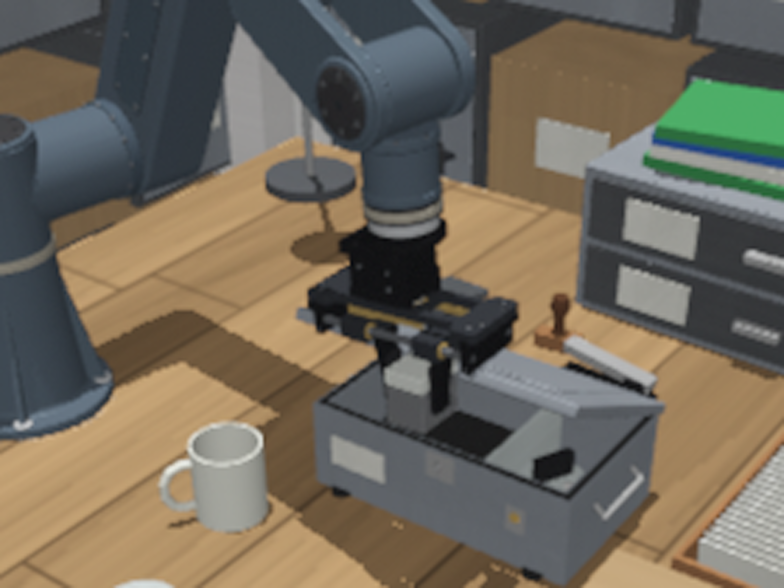

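Emit:
carry_out([
  [[0.5,1.5,2.5],0,1],
  [[0.5,2,2.5],0,1],
  [[0.5,2.5,2],0,1],
  [[0.3,3,1.5],0,1],
  [[0,3,1],0,1],
])

```text
time: 8.6
position: [0.6028, 0.1296, 0.3255]
tool_rot: [0.999, -0.0, 0.037, 0.006]
ft_force: [0.4, 0.3, -0.8]
grip_width: 0.043
```

Emit:
carry_out([
  [[2,0,-1],0,1],
  [[2,0,-1],0,1],
  [[0,3,0],0,1],
  [[0,3,0],0,1],
  [[0,3,0],0,1],
  [[0,3,0],0,1],
  [[0,0,0],0,1],
])

```text
time: 9.3
position: [0.6318, 0.2557, 0.3013]
tool_rot: [1.0, 0.003, 0.023, 0.01]
ft_force: [-0.8, -0.7, -0.6]
grip_width: 0.0438
```

Emit:
carry_out([
  [[0,2,0],0,1],
  [[0,1.5,0],0,1],
])

```text
time: 9.5
position: [0.6288, 0.2891, 0.2994]
tool_rot: [1.0, 0.003, 0.019, 0.012]
ft_force: [-0.1, 0.2, -0.3]
grip_width: 0.0437
```

```bash
python3 - <<'E'
from h import *
c=snap("scene","s4.png",(240,60,480,240),3.2); 
o=robot.get_obs(); print(o["position"],o["tool_rot"],o["ft_force"])
E
```

```text
[0.62873988 0.29117857 0.29930272] [0.99973976 0.00376218 0.01946657 0.01128284] [ 0.72790548  1.77050548 -1.73176933]
```

View pics/s4.png

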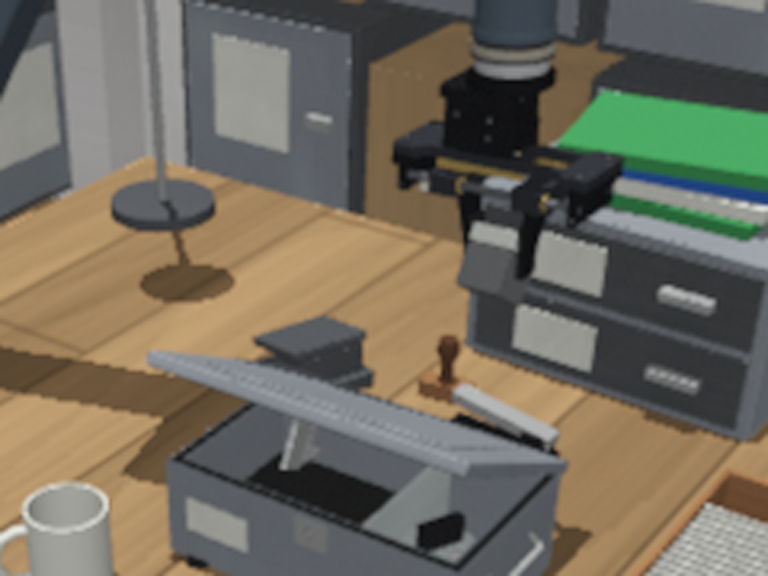

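Emit:
carry_out([
  [[0,-2,2],0,1],
  [[0,-4,1.5],0,1],
  [[0,-5,0],0,1],
  [[0,-5,0],0,1],
  [[0,-5,0],0,1],
  [[0,-5,0],0,1],
  [[0,-4,0],0,1],
  [[0,-3,0],0,1],
  [[0,0,0],0,1],
])

```text
time: 10.45
position: [0.6193, -0.0513, 0.3327]
tool_rot: [1.0, 0.006, 0.012, 0.016]
ft_force: [0.5, 0.5, -1.5]
grip_width: 0.0437
```

```bash
cat >> h.py <<'E'
def lid(th,cy,t=0.0,r=.235):  # point on lid: radius r, chest y cy, t above underside
    cx=.095-r*np.cos(th)+t*np.sin(th)*1; z=.107+r*np.sin(th)+t*np.cos(th)
    cx=.095-r*np.cos(th)+t*np.sin(th)
    return np.array([.5696-.0157*cx-cy,.1622+cx-.0157*cy,z])
E
python3 - <<'E'
from h import *
c=snap("scene","s5.png",(240,60,480,240),3.2)
for th in (.4,.5,.6,.7,.8,.9):
    print(th,[[np.round((np.array(proj(c,lid(th,cy,t)))-[240,60])*3.2) for t in(0,.014)] for cy in(-.165,.165)],lid(th,0))
o=robot.get_obs(); print(o["position"],o["tool_rot"],o["ft_force"])
E
```

```text
0.4 [[array([456., 501.]), array([460., 484.])], [array([137., 383.]), array([140., 368.])]] [0.57150675 0.04075067 0.19851331]
0.5 [[array([464., 473.]), array([469., 456.])], [array([142., 358.]), array([146., 343.])]] [0.57134634 0.0509681  0.219665  ]
0.6 [[array([473., 445.]), array([479., 428.])], [array([150., 333.]), array([155., 318.])]] [0.57115358 0.06324613 0.23969098]
0.7 [[array([484., 417.]), array([490., 400.])], [array([159., 308.]), array([164., 293.])]] [0.57093039 0.07746209 0.25839116]
0.8 [[array([495., 389.]), array([503., 373.])], [array([169., 284.]), array([175., 270.])]] [0.570679   0.09347392 0.27557868]
0.9 [[array([508., 363.]), array([515., 348.])], [array([180., 261.]), array([187., 248.])]] [0.57040193 0.11112166 0.29108182]
[ 0.61912256 -0.04953539  0.33257685] [0.9997862  0.00679484 0.01172128 0.01562058] [ 0.71326303  0.73035492 -0.84587958]
```

View pics/s5.png

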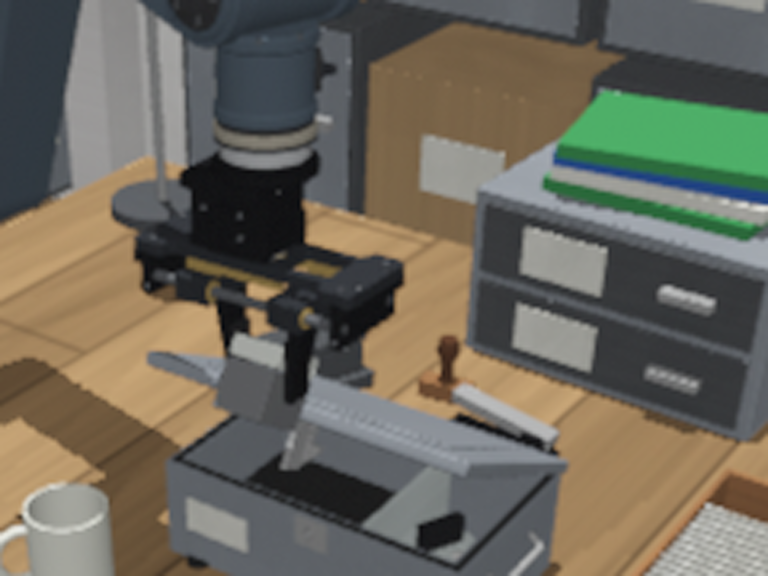

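Emit:
carry_out([
  [[0,0,-4],0,1],
  [[0,0,-4],0,1],
  [[0,0,-3],0,1],
  [[0.5,0,-2.2],0,1],
  [[0,0,0],0,1],
])

```text
time: 11.0
position: [0.622, -0.0469, 0.1989]
tool_rot: [1.0, 0.008, 0.012, 0.015]
ft_force: [-0.5, -0.3, -0.7]
grip_width: 0.0435
```

Emit:
carry_out([
  [[0,4,-0.3],0,1],
  [[0,4,0],0,1],
  [[0,1.3,0.5],0,1],
  [[0,1.5,2],0,1],
  [[0,2,2.5],0,1],
])

```text
time: 11.5
position: [0.6211, 0.0741, 0.2485]
tool_rot: [1.0, 0.01, 0.01, 0.027]
ft_force: [0.9, -6.3, -5.2]
grip_width: 0.0437
```

Emit:
carry_out([
  [[0,2.5,2.2],0,1],
  [[0,3,2],0,1],
  [[0,3,1.3],0,1],
])

```text
time: 11.8
position: [0.6188, 0.1541, 0.3074]
tool_rot: [0.999, 0.009, 0.008, 0.035]
ft_force: [1.0, -5.5, -7.1]
grip_width: 0.0437
```

Lid near 1.15 now; keep pushing mostly in +y.

Emit:
carry_out([
  [[0,3,0.5],0,1],
  [[0,3.5,0],0,1],
  [[0,3.5,-0.3],0,1],
  [[0,3,-0.5],0,1],
])

```text
time: 12.2
position: [0.6176, 0.2799, 0.315]
tool_rot: [0.999, 0.008, 0.011, 0.045]
ft_force: [0.5, -4.6, -2.2]
grip_width: 0.0437
```

```bash
python3 - <<'E'
from h import *
c=snap("scene","s6.png",(240,30,480,210),3.2)
for th in (1.2,1.4,1.6,1.8,1.9):
    print(th,[[np.round((np.array(proj(c,lid(th,cy,t)))-[240,30])*3.2) for t in(0,.014)] for cy in(-.165,.165)],lid(th,0))
o=robot.get_obs(); print(o["position"],o["tool_rot"],o["ft_force"])
E
```

```text
1.2 [[array([548., 390.]), array([556., 379.])], [array([220., 298.]), array([228., 288.])]] [0.56944542 0.17204593 0.32602919]
1.4 [[array([574., 356.]), array([582., 347.])], [array([249., 268.]), array([257., 261.])]] [0.56873559 0.21725772 0.33858069]
1.6 [[array([600., 332.]), array([607., 327.])], [array([278., 249.]), array([286., 245.])]] [0.56800077 0.26406189 0.3418998 ]
1.8 [[array([623., 319.]), array([629., 317.])], [array([305., 240.]), array([313., 239.])]] [0.56727024 0.31059249 0.33585419]
1.9 [[array([633., 317.]), array([638., 317.])], [array([318., 239.]), array([326., 239.])]] [0.56691572 0.33317305 0.32938052]
[0.61674822 0.28568142 0.31389809] [0.99901427 0.01031644 0.01055495 0.04186472] [ 0.43616037  3.32970796 -1.45156109]
```

View pics/s6.png

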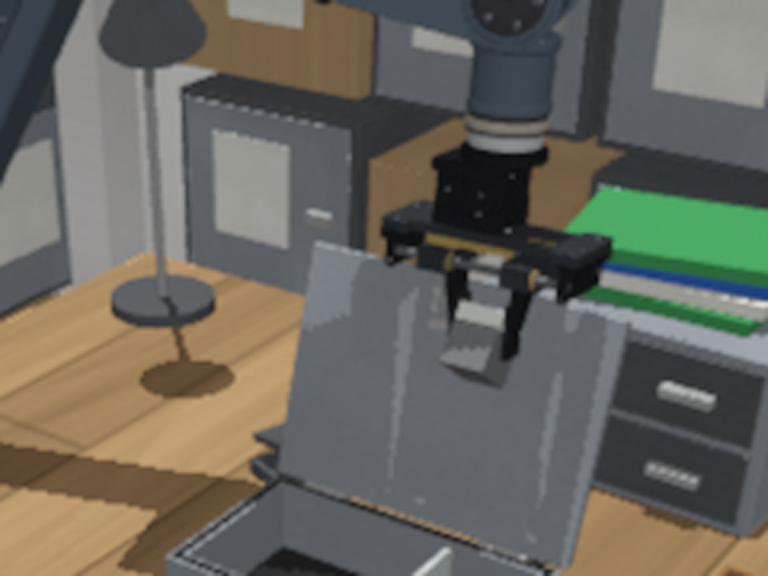

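Emit:
carry_out([
  [[0,-4,0],0,1],
  [[0,-4,0],0,1],
  [[-2,-1.2,0],0,1],
  [[-2.5,0,-2],0,1],
  [[0,0,-4],0,1],
  [[0,0,-4],0,1],
  [[0,0,-4],0,1],
  [[0,0,0],0,1],
])

```text
time: 13.05
position: [0.5699, 0.1948, 0.1849]
tool_rot: [0.999, 0.015, 0.021, 0.039]
ft_force: [-1.8, -0.4, -1.8]
grip_width: 0.0435
```

Emit:
carry_out([
  [[-0.2,0,-4],-0.8,1],
  [[0,0,-3],0,1],
  [[0,0,-1.7],0,1],
  [[0,0,0],0,1],
])

```text
time: 13.45
position: [0.5749, 0.1962, 0.1066]
tool_rot: [0.999, 0.008, 0.029, 0.038]
ft_force: [0.1, 0.4, -0.8]
grip_width: 0.044
```

Emit:
carry_out([
  [[-0.9,0,-1],0,1],
  [[0,0,-0.8],0,1],
  [[0,0,-0.6],0,1],
], squeeze=12)

```text
time: 13.75
position: [0.5728, 0.1975, 0.0907]
tool_rot: [0.999, 0.009, 0.037, 0.037]
ft_force: [0.6, 0.8, -1.0]
grip_width: 0.0438
```

Emit:
carry_out([
  [[-0.4,0,-1],0,1],
  [[0,0,-1],0,1],
])

```text
time: 13.95
position: [0.5739, 0.1979, 0.0772]
tool_rot: [0.998, 0.009, 0.043, 0.037]
ft_force: [-6.6, -1.9, 16.7]
grip_width: 0.044
```

Emit:
carry_out([
  [[0,0,0],0,0.42],
  [[0,0,0],0,0.42],
  [[-0.3,0,0],0,0.42],
  [[0,0,0.5],0,0.4],
])

```text
time: 14.35
position: [0.5736, 0.1981, 0.0848]
tool_rot: [0.998, 0.009, 0.046, 0.037]
ft_force: [-0.5, 1.0, -0.8]
grip_width: 0.0512
```

Emit:
carry_out([
  [[0,0,3],0,0.4],
  [[0,0,4],0,0.4],
  [[0,0,4],0,0.4],
  [[0,0,4],0,0.4],
  [[0,0,4],0,0.4],
  [[0,0,0],0,0.4],
])

```text
time: 14.95
position: [0.5717, 0.1983, 0.2829]
tool_rot: [0.998, 0.009, 0.045, 0.036]
ft_force: [0.4, 0.2, 0.8]
grip_width: 0.0523
```

```bash
python3 - <<'E'
from h import *
c=snap("wrist","w3.png"); o=robot.get_obs(); print(o["position"],o["tool_rot"],o["q"])
for b in boxes(cam("top")): print(*b)
E
```

```text
[0.57001767 0.19792702 0.28002951] [0.99836971 0.0093312  0.04273081 0.0366733 ] [ 0.19082847  0.44016207  1.48967827 -0.09625889  1.14246903  0.20910705]
[344.5 307. ] [ 0.368  -0.0562] short 0.0761 long 0.0781 shortdir deg 90.8
[408. 285.] [ 0.4278 -0.222 ] short 0.0783 long 0.0785 shortdir deg 0.1
[467.  280.4] [ 0.4419 -0.3758] short 0.0444 long 0.0581 shortdir deg 48.5
[407.6 245.6] [ 0.5314 -0.2206] short 0.0436 long 0.0586 shortdir deg 102.8
[457.7 232.4] [ 0.5677 -0.352 ] short 0.0438 long 0.0578 shortdir deg 72.0
[453.5 198.5] [ 0.6574 -0.3412] short 0.0293 long 0.0447 shortdir deg 179.8
```

View pics/w3.png

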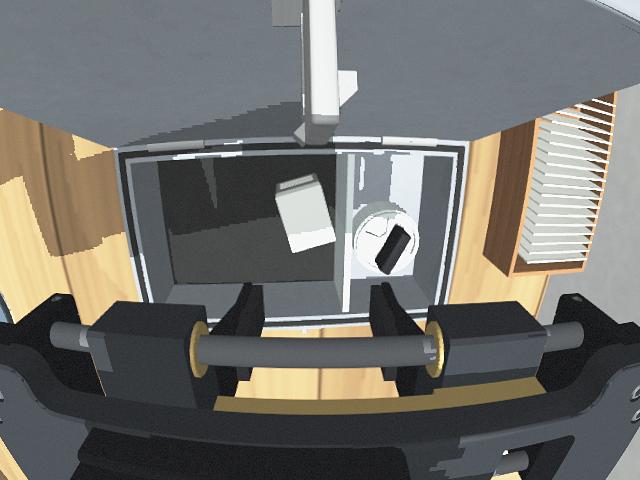

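Emit:
carry_out([
  [[0.7,-4,0],0,1],
  [[0.7,-4,0],0,1],
  [[0,0,-5],0,1],
  [[0,0,-5],0,1],
  [[0,0,-5],0,1],
  [[0,0,-4],0,1],
])

```text
time: 15.65
position: [0.581, 0.1149, 0.0834]
tool_rot: [0.998, 0.01, 0.041, 0.037]
ft_force: [0.1, -0.4, 0.2]
grip_width: 0.0125
```

Emit:
carry_out([
  [[1.5,-1.5,0],0,1],
  [[1.5,-1.5,0],0,1],
  [[1,-1,0],0,1],
])

```text
time: 15.95
position: [0.5981, 0.0966, 0.0708]
tool_rot: [1.0, 0.0, 0.016, 0.017]
ft_force: [-10.3, 31.5, 18.2]
grip_width: 0.0008
```

Emit:
carry_out([
  [[1.2,-0.5,0.5],0,1],
  [[0.8,-0.4,0.3],0,1],
])

```text
time: 16.15
position: [0.6018, 0.0972, 0.0724]
tool_rot: [1.0, 0.0, -0.003, 0.011]
ft_force: [-12.5, 6.3, 9.9]
grip_width: 0.0003
```

Emit:
carry_out([
  [[-1,1,3],0,1],
  [[0,0,5],0,0.7],
  [[0,0,5],0,0.6],
  [[3,2,0],0,0.5],
  [[3,1,0],0,0.5],
  [[2,0.5,0],0,0.5],
  [[0,0,0],0,0.5],
])

```text
time: 16.85
position: [0.6588, 0.1458, 0.1918]
tool_rot: [1.0, 0.001, -0.022, 0.011]
ft_force: [-0.7, -0.7, 0.3]
grip_width: 0.0388
```

```bash
cat >> h.py <<'E'
def wat(c,u,v,z):
    x,y=(u-c["cx"])/c["fx"],(v-c["cy"])/c["fy"]; r=np.hypot(x,y); s=np.sin(r)/r if r>0 else 1
    d=np.array(c["rotation"])@np.array([x*s,-y*s,-np.cos(r)]); e=np.array(c["eye"]); return e+d*(z-e[2])/d[2]
def wmap(c,x0,x1,y0,y1,z,s=0.0005):
    # rectified plan view at height z: rows +x up? cols = y decreasing, image like top camera
    X,Y=np.meshgrid(np.arange(x1,x0,-s),np.arange(y1,y0,-s),indexing='ij')
    P=np.stack([X,Y,np.full_like(X,z)],-1)-np.array(c["eye"]); q=P@np.array(c["rotation"]); 
    th=np.arctan2(np.hypot(q[...,0],q[...,1]),-q[...,2]); n=np.hypot(q[...,0],q[...,1])+1e-9
    u=c["cx"]+c["fx"]*th*q[...,0]/n; v=c["cy"]-c["fy"]*th*q[...,1]/n
    return cv2.remap(c["pixels"][:,:,::-1].copy(),u.astype(np.float32),v.astype(np.float32),cv2.INTER_LINEAR)
E
python3 - <<'E'
from h import *
c=cam("wrist"); o=robot.get_obs(); print(o["position"],o["tool_rot"],c["eye"])
for z,n in((.096,'a'),(.068,'b')):
    cv2.imwrite(f'pics/cap_{n}.png',wmap(c,.60,.74,.07,.23,z))
a=cv2.imread('pics/cap_a.png');b=cv2.imread('pics/cap_b.png'); cv2.imwrite('pics/cap1.png',np.hstack([a,b]))
E
```

```text
[0.65684888 0.14548324 0.19119199] [ 0.9996674   0.00144088 -0.02322777  0.0111123 ] [0.66463421 0.23422477 0.3288302 ]
```

View pics/cap1.png

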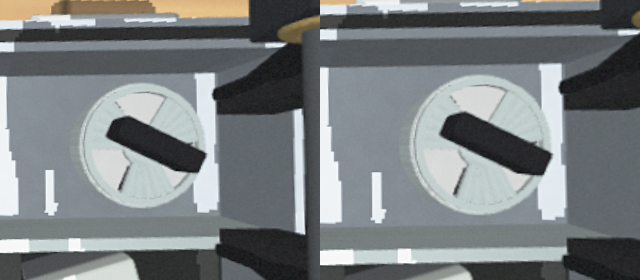

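Emit:
carry_out([
  [[1.1,0.3,0],-8,0.5],
  [[0,0,0],-8,0.5],
  [[0,0,-2],-8,0.5],
  [[0,0,-2],0,0.5],
  [[0,0,0],0,0.5],
])

```text
time: 17.4
position: [0.6566, 0.1468, 0.1418]
tool_rot: [0.976, -0.215, -0.037, 0.008]
ft_force: [-0.5, -0.3, -0.7]
grip_width: 0.0438
```

Emit:
carry_out([
  [[1.2,0.2,-2],0,0.5],
  [[0.2,0,-2.5],0,0.5],
  [[0,0,0],0,0.5],
])

```text
time: 17.7
position: [0.6666, 0.148, 0.0951]
tool_rot: [0.976, -0.215, -0.04, 0.009]
ft_force: [0.2, 0.5, 0.0]
grip_width: 0.0431
```

Well placed. Close on the bar.

Emit:
carry_out([
  [[0,0,0],0,1],
  [[0,0,0],0,1],
  [[0,0,0],0,1],
  [[0,0,0],0,1],
  [[0,0,0],0,1],
], squeeze=30)

```text
time: 18.2
position: [0.6691, 0.1467, 0.0997]
tool_rot: [0.976, -0.215, -0.036, 0.009]
ft_force: [3.1, -1.0, -12.5]
grip_width: 0.0123
```

Emit:
carry_out([
  [[-0.3,0,-0.5],8,1],
  [[-0.2,0,0],8,1],
  [[0,0,0],8,1],
  [[0,0,0],8,1],
  [[0,0,0],8,1],
])

```text
time: 18.7
position: [0.6689, 0.1472, 0.0995]
tool_rot: [0.989, 0.144, -0.024, 0.018]
ft_force: [-0.3, -0.2, -2.9]
grip_width: 0.0125
```

Emit:
carry_out([
  [[0,0,0],8,1],
  [[0,0,0],8,1],
  [[0,0,0],3,1],
  [[0,0,0],0,1],
])

```text
time: 19.1
position: [0.6686, 0.1475, 0.0995]
tool_rot: [0.95, 0.312, -0.02, 0.021]
ft_force: [0.9, -0.0, -3.3]
grip_width: 0.0116
```

Emit:
carry_out([
  [[0,0,0],0,0.6],
  [[0,0,0],0,0.5],
  [[0,0,0],0,0.5],
  [[0,0,4],0,0.5],
  [[0,0,4],0,0.5],
  [[0,-3,2],0,0.5],
  [[0,-1.5,0],0,0.5],
  [[0,0,0],0,0.5],
])

```text
time: 19.9
position: [0.6674, 0.1025, 0.2033]
tool_rot: [0.95, 0.31, -0.021, 0.02]
ft_force: [-0.5, 0.6, -0.5]
grip_width: 0.0434
```

```bash
python3 - <<'E'
from h import *
c=cam("wrist"); o=robot.get_obs(); print(o["position"],o["tool_rot"],c["eye"])
a=wmap(c,.60,.74,.08,.22,.096); b=wmap(c,.40,.74,.07,.26,.06,.00085); a=cv2.resize(a,(400,400))
b=cv2.resize(b,(int(b.shape[1]*400/b.shape[0]),400)); cv2.imwrite('pics/cap2.png',np.hstack([a,b]))
for b in boxes(cam("top")): print(*b)
E
```

```text
[0.66747314 0.10333632 0.20312345] [ 0.95008219  0.31063525 -0.02093621  0.02027898] [0.62158711 0.17892304 0.33987644]
[344.5 307. ] [ 0.368  -0.0562] short 0.0761 long 0.0781 shortdir deg 90.8
[408. 285.] [ 0.4278 -0.222 ] short 0.0783 long 0.0785 shortdir deg 0.1
[467.  280.4] [ 0.4419 -0.3758] short 0.0442 long 0.0582 shortdir deg 49.0
[407.6 245.6] [ 0.5313 -0.2207] short 0.0439 long 0.0583 shortdir deg 102.0
[457.7 232.4] [ 0.5677 -0.352 ] short 0.0438 long 0.0578 shortdir deg 72.0
[453.5 198.5] [ 0.6574 -0.3412] short 0.0293 long 0.0447 shortdir deg 179.8
```

View pics/cap2.png

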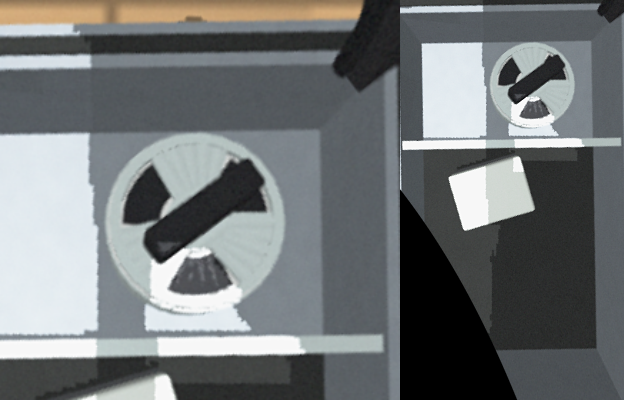

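Emit:
carry_out([
  [[-3,0,0],-8.5,0.65],
  [[-3,0,0],-8.5,0.65],
  [[-3,0,0],-8.5,0.65],
  [[-0.5,0,0],-8.5,0.65],
  [[0,0,-4.5],-1,0.65],
  [[0,0,-4.5],0,0.65],
  [[0,0,-3],0,0.65],
  [[0,0,0],0,0.65],
])

```text
time: 20.8
position: [0.5611, 0.1122, 0.0683]
tool_rot: [0.999, 0.005, -0.035, 0.01]
ft_force: [0.1, 0.5, 0.8]
grip_width: 0.0307
```

Emit:
carry_out([
  [[0.9,1.5,0.3],0,0.65],
  [[0,1.5,0],0,0.65],
  [[0,1.5,0],0,0.65],
  [[0,1.2,0],0,0.65],
])

```text
time: 21.2
position: [0.5725, 0.1741, 0.0735]
tool_rot: [0.999, 0.005, -0.034, 0.01]
ft_force: [3.2, -27.3, -1.7]
grip_width: 0.0305
```

Emit:
carry_out([
  [[0,-2,2],0,0.3],
  [[0,-1,5],0,0],
  [[0,0,5],0,0],
  [[0,-2,4],-8,0],
  [[-0.5,-4.5,0],-8,0],
  [[-0.5,-4.5,0],-8,0],
  [[-0.5,-4.5,0],-8,0],
  [[-0.5,-4.5,0],-8,0],
  [[-0.5,-4.5,0],-8,0],
  [[-0.5,-4.5,0],-8,0],
])

```text
time: 22.2
position: [0.5445, -0.1362, 0.2553]
tool_rot: [0.882, -0.47, -0.019, -0.008]
ft_force: [1.0, -0.7, 0.2]
grip_width: 0.0866
```

Emit:
carry_out([
  [[-0.5,-4,0],-8,0],
  [[0,-2,0],-8,0],
  [[0,0,0],-6,0],
  [[0,0,0],0,0],
])

```text
time: 22.6
position: [0.541, -0.2025, 0.2612]
tool_rot: [0.769, -0.639, -0.011, -0.012]
ft_force: [0.6, 0.6, -0.3]
grip_width: 0.0872
```

```bash
cat >> h.py <<'E'
def st():
    o=robot.get_obs(); x,y,z,w=o["tool_rot"]; m=R.from_quat(o["tool_rot"]).as_matrix()
    print('pos',np.round(o["position"],4),'ang',round(np.degrees(np.arctan2(m[1,0],m[0,0])),1),'lean',np.round(m[:2,2],3),'q6',round(o["q"][5],2),'w',round(o["grip_width"],4),'f',np.round(o["ft_force"],1))
E
python3 - <<'E'
from h import *
st()
for b in boxes(cam("top")): print(*b)
c=cam("wrist"); 
hsv=cv2.cvtColor(c["pixels"],cv2.COLOR_RGB2HSV); cv2.imwrite('pics/wb.png',wmap(c,.40,.66,-.34,-.10,.058))
E
```

```text
pos [ 0.541  -0.2025  0.2612] ang -79.4 lean [-0.002  0.033] q6 0.81 w 0.0872 f [ 0.6  0.6 -0.3]
[338.5 304. ] [ 0.3756 -0.0404] short 0.0446 long 0.0626 shortdir deg 90.8
[469.3 282.3] [ 0.4371 -0.3817] short 0.0289 long 0.0576 shortdir deg 49.0
```

Emit:
carry_out([
  [[-1,-1.8,-3],1.8,0],
  [[0,0,-5],0,0],
  [[0,0,-5],0,0],
  [[0,0,-2],0,0],
  [[0,0,0],0,0],
])

```text
time: 23.2
position: [0.5354, -0.2154, 0.112]
tool_rot: [0.787, -0.617, -0.005, -0.013]
ft_force: [-0.3, 0.6, -0.1]
grip_width: 0.0867
```

Emit:
carry_out([
  [[-0.4,-0.5,-4],-1.2,0],
  [[0,0,-3],0,0],
  [[0,0,0],0,0],
])

```text
time: 23.5
position: [0.5355, -0.2193, 0.0445]
tool_rot: [0.783, -0.622, -0.001, -0.013]
ft_force: [-0.2, 0.6, 0.2]
grip_width: 0.0873
```

Emit:
carry_out([
  [[-0.4,-0.1,-0.5],0,0.3],
  [[0,0,0],0,1],
  [[0,0,0],0,1],
  [[0,0,0],0,1],
  [[0,0,0],0,1],
  [[0,0,0],0,1],
  [[0,0,0],0,1],
  [[0,0,0],0,1],
], squeeze=40)

```text
time: 24.3
position: [0.5359, -0.2214, 0.0478]
tool_rot: [0.784, -0.62, 0.005, -0.014]
ft_force: [0.1, -0.3, -1.8]
grip_width: 0.0439
```

Emit:
carry_out([
  [[0,0,5],0,1],
  [[0,0,5],0,1],
  [[0,3,5],8,1],
  [[-0.5,4.5,2],8,1],
  [[-0.5,4.5,0],8,1],
  [[-1,4.5,0],8,1],
  [[-1,4.5,0],8,1],
  [[-1,4.5,0],8,1],
  [[-1,4.5,0],8,1],
  [[0,4.5,0],8,1],
])

```text
time: 25.3
position: [0.4819, 0.1242, 0.211]
tool_rot: [0.995, -0.095, -0.003, -0.011]
ft_force: [0.6, 0.2, -2.4]
grip_width: 0.0436
```

Emit:
carry_out([
  [[0,4,0],8,1],
  [[0,3,0],6,1],
  [[0,0,0],0,1],
])

```text
time: 25.6
position: [0.4795, 0.2019, 0.2105]
tool_rot: [0.999, 0.036, -0.005, -0.011]
ft_force: [-0.1, 0.2, -1.4]
grip_width: 0.0437
```

Emit:
carry_out([
  [[-0.8,0,-3],-3.2,1],
  [[0,0,-5],0,1],
  [[0,0,-3],0,1],
  [[0,0,0],0,1],
])

```text
time: 26.0
position: [0.4727, 0.2016, 0.0989]
tool_rot: [1.0, 0.007, -0.001, -0.011]
ft_force: [-0.1, 0.2, -2.1]
grip_width: 0.0438
```

Emit:
carry_out([
  [[0,0,-1.5],0,1],
  [[0,0,-0.7],0,1],
])

```text
time: 26.2
position: [0.4739, 0.2005, 0.0777]
tool_rot: [1.0, 0.006, -0.001, -0.011]
ft_force: [-0.5, -0.2, -2.6]
grip_width: 0.0436
```

Emit:
carry_out([
  [[0,0,-0.4],0,1],
  [[0,0,0],0,0.4],
  [[0,0,0],0,0.35],
  [[0,0,0],0,0.35],
  [[0,0,5],0,0.3],
  [[0,0,5],0,0.3],
  [[0,-4,5],0,0],
  [[0.5,-5,0],0,0],
  [[0.5,-5,0],0,0],
  [[0,-5,0],0,0],
])

```text
time: 27.2
position: [0.4893, 0.018, 0.2258]
tool_rot: [1.0, 0.01, 0.006, -0.01]
ft_force: [1.6, -0.4, -0.8]
grip_width: 0.0833
```

```bash
python3 - <<'E'
from h import *
st()
for b in boxes(cam("top")): print(*b)
for b in boxes(cam("top"),.088,(215,200,316,300)): print('bay',*b)
E
```

```text
pos [0.4893 0.018  0.2258] ang 1.1 lean [0.012 0.021] q6 -0.24 w 0.0833 f [ 1.6 -0.4 -0.8]
[347.3 307.7] [ 0.3664 -0.0635] short 0.0578 long 0.0725 shortdir deg 93.8
[408. 285.] [ 0.4278 -0.222 ] short 0.0783 long 0.0785 shortdir deg 0.1
[467.  280.4] [ 0.4419 -0.3758] short 0.0442 long 0.0582 shortdir deg 49.0
[457.7 232.4] [ 0.5677 -0.352 ] short 0.0438 long 0.0578 shortdir deg 72.0
[453.5 198.5] [ 0.6574 -0.3412] short 0.0293 long 0.0395 shortdir deg 179.8
bay [248.5 265. ] [0.4745 0.1938] short 0.0413 long 0.0545 shortdir deg 1.2
bay [244.5 225.7] [0.5763 0.2063] short 0.0444 long 0.0581 shortdir deg 25.0
bay [261. 205.] [0.6309 0.1645] short 0.0262 long 0.1619 shortdir deg 1.4
```

Emit:
carry_out([
  [[0.9,-4.5,0],8,0],
  [[0.9,-4.5,0],8,0],
  [[0.9,-4.5,0],8,0],
  [[0.9,-4.5,0],8,0],
  [[0.9,-4.5,0],8,0],
  [[0.9,-4.5,0],8,0],
  [[0.9,-4.5,0],8,0],
  [[0.9,-4.5,0],8,0],
  [[0.5,-2,0],7,0],
  [[0,0,0],0,0],
])

```text
time: 28.3
position: [0.5671, -0.3726, 0.226]
tool_rot: [0.797, 0.603, -0.002, -0.011]
ft_force: [-1.0, 1.0, -0.7]
grip_width: 0.087
```

```bash
python3 - <<'E'
from h import *
st()
E
```

```text
pos [ 0.5671 -0.3726  0.226 ] ang 74.2 lean [-0.017  0.015] q6 -2.04 w 0.087 f [-1.   1.  -0.7]
```

Correct +2 cm in y, −2°; descend.

Emit:
carry_out([
  [[0,2,-2],-2,0],
  [[0,0,-5],0,0],
  [[0,0,-5],0,0],
  [[0,0,-1],0,0],
  [[0,0,0],0,0],
])

```text
time: 28.8
position: [0.5685, -0.345, 0.096]
tool_rot: [0.811, 0.585, -0.001, -0.011]
ft_force: [-0.6, -0.4, 0.2]
grip_width: 0.0869
```

```bash
python3 - <<'E'
from h import *
st()
c=cam("wrist"); cv2.imwrite('pics/wc.png',cv2.resize(wmap(c,.46,.70,-.46,-.26,.058),None,fx=1,fy=1))
E
```

```text
pos [ 0.5685 -0.345   0.096 ] ang 71.6 lean [-0.014  0.017] q6 -1.97 w 0.0869 f [-0.6 -0.4  0.2]
```

View pics/wc.png

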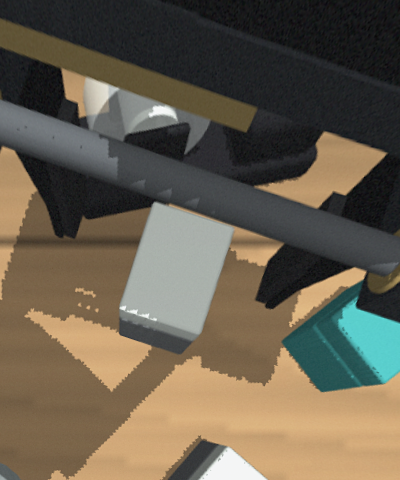

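Emit:
carry_out([
  [[0,-0.7,-1],0.3,0.25],
  [[0,0,0],0,0.25],
  [[0,0,-4],0,0.25],
  [[0,0,-1.2],0,0.25],
  [[0,0,0],0,0.25],
])

```text
time: 29.35
position: [0.5747, -0.3574, 0.0438]
tool_rot: [0.81, 0.587, 0.002, -0.001]
ft_force: [-0.1, 0.2, 0.3]
grip_width: 0.0661
```

Emit:
carry_out([
  [[-0.6,0.5,-0.4],0,0.3],
  [[0,0,0],0,1],
  [[0,0,0],0,1],
  [[0,0,0],0,1],
  [[0,0,0],0,1],
  [[0,0,0],0,1],
  [[0,0,0],0,1],
])

```text
time: 30.05
position: [0.5703, -0.3538, 0.0452]
tool_rot: [0.81, 0.587, 0.003, 0.003]
ft_force: [-0.0, 0.8, -0.7]
grip_width: 0.0435
```

Emit:
carry_out([
  [[0,0,5],0,1],
  [[0,0,5],0,1],
  [[0,2,5],-8,1],
  [[0,4.5,2],-8,1],
  [[0,4.5,0],-8,1],
  [[0,4.5,0],-8,1],
  [[0,4.5,0],-8,1],
  [[0,4.5,0],-8,1],
  [[0,4.5,0],-8,1],
  [[0,4.5,0],-8,1],
])

```text
time: 31.05
position: [0.568, -0.0196, 0.2142]
tool_rot: [0.999, 0.046, 0.007, 0.004]
ft_force: [1.1, 0.4, -1.4]
grip_width: 0.0434
```

```bash
python3 - <<'E'
from h import *
st()
for b in boxes(cam("top")): print(*b)
E
```

```text
pos [ 0.568  -0.0196  0.2142] ang 5.3 lean [ 0.013 -0.008] q6 -0.32 w 0.0434 f [ 1.1  0.4 -1.4]
[346.3 312.7] [ 0.3533 -0.0611] short 0.0438 long 0.0674 shortdir deg 116.0
[408. 285.] [ 0.4278 -0.222 ] short 0.0783 long 0.0785 shortdir deg 0.1
[467.  280.4] [ 0.4419 -0.3758] short 0.0444 long 0.0581 shortdir deg 48.5
[453.5 198.5] [ 0.6574 -0.3412] short 0.0293 long 0.0447 shortdir deg 179.8
```

Emit:
carry_out([
  [[0,4.5,0],-4.4,1],
  [[0,4.5,0],0,1],
  [[0,3,0],0,1],
  [[0,0,0],0,1],
])

```text
time: 31.5
position: [0.566, 0.1096, 0.2142]
tool_rot: [1.0, 0.008, 0.006, 0.001]
ft_force: [-0.7, 0.2, -1.8]
grip_width: 0.0438
```

Emit:
carry_out([
  [[0.3,0.5,-4],0,1],
  [[0,0,-5],0,1],
  [[0,0,-2],0,1],
  [[0,0,0],0,1],
])

```text
time: 31.9
position: [0.5717, 0.1136, 0.1034]
tool_rot: [1.0, 0.011, 0.01, 0.002]
ft_force: [0.4, 1.0, -1.4]
grip_width: 0.0438
```

Emit:
carry_out([
  [[-0.4,0,-2],0,1],
  [[0,0,-0.7],0,1],
  [[0,0,0],0,1],
])

```text
time: 32.2
position: [0.5699, 0.1113, 0.0777]
tool_rot: [1.0, 0.01, 0.012, 0.003]
ft_force: [0.4, -0.1, -1.3]
grip_width: 0.0437
```

Emit:
carry_out([
  [[0,0,-0.4],0,1],
  [[0,0,0],0,0.4],
  [[0,0,0],0,0.38],
  [[0,0,5],0,0.35],
  [[0,0,5],0,0.3],
  [[-0.5,-3,5],-8,0],
  [[-1,-5,2],-8,0],
  [[-1,-5,0],-8,0],
  [[-1,-5,0],-8,0],
  [[-1,-5,0],-8,0],
])

```text
time: 33.2
position: [0.5311, -0.1089, 0.247]
tool_rot: [0.941, -0.339, 0.02, 0.006]
ft_force: [0.8, -0.4, -0.8]
grip_width: 0.0858
```

Emit:
carry_out([
  [[-2,-5,0],-1,0],
  [[-2,-5,0],0,0],
  [[-2,-5,0],0,0],
  [[-2,-5,0],0,0],
  [[0,-3,0],0,0],
  [[0,0,0],0,0],
])

```text
time: 33.8
position: [0.456, -0.3333, 0.2538]
tool_rot: [0.936, -0.352, 0.028, 0.01]
ft_force: [-0.5, 0.5, 0.3]
grip_width: 0.0871
```

```bash
python3 - <<'E'
from h import *
st()
for b in boxes(cam("top"),.088,(215,200,316,300)): print('bay',*b)
c=cam("wrist"); cv2.imwrite('pics/wd.png',wmap(c,.32,.56,-.48,-.28,.058))
E
```

```text
pos [ 0.456  -0.3333  0.2538] ang -41.2 lean [ 0.046 -0.039] q6 -0.12 w 0.0871 f [-0.5  0.5  0.3]
bay [249.  264.5] [0.4758 0.1925] short 0.0439 long 0.0571 shortdir deg 1.2
bay [244.6 225.7] [0.5764 0.2062] short 0.045 long 0.0587 shortdir deg 24.3
bay [261. 243.] [0.5319 0.1626] short 0.1671 long 0.2229 shortdir deg 90.6
```

Emit:
carry_out([
  [[-1.2,-4.2,0],0,0],
  [[0,0,-5],0,0],
  [[0,0,-5],0,0],
  [[0,0,-4],0,0],
  [[0,0,0],0,0],
])

```text
time: 34.4
position: [0.4473, -0.3652, 0.1147]
tool_rot: [0.938, -0.346, 0.03, 0.009]
ft_force: [-0.6, 0.5, 0.1]
grip_width: 0.0872
```

Emit:
carry_out([
  [[-0.6,-1.1,-1.5],-0.6,0],
  [[0,0,-1],0,0],
  [[0,0,0],0,0],
])

```text
time: 34.7
position: [0.4442, -0.3731, 0.0927]
tool_rot: [0.937, -0.348, 0.031, 0.009]
ft_force: [0.0, -0.6, 1.3]
grip_width: 0.0867
```

```bash
python3 - <<'E'
from h import *
st()
c=cam("wrist"); cv2.imwrite('pics/wd2.png',wmap(c,.36,.54,-.46,-.28,.058))
E
```

```text
pos [ 0.4442 -0.3731  0.0927] ang -40.8 lean [ 0.052 -0.039] q6 -0.21 w 0.0867 f [ 0.  -0.6  1.3]
```

View pics/wd2.png

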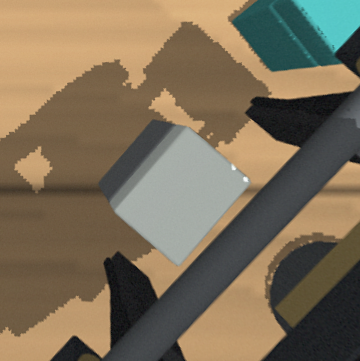

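Emit:
carry_out([
  [[-0.2,0,-3.5],0,0],
  [[-0.2,0,-1.5],0,0],
  [[0,0,0],0,0],
])

```text
time: 35.05
position: [0.4449, -0.3754, 0.0489]
tool_rot: [0.937, -0.347, 0.038, 0.013]
ft_force: [0.1, 0.3, -0.0]
grip_width: 0.087
```

Emit:
carry_out([
  [[-0.4,0.1,-0.6],0,0.3],
  [[0,0,0],0,1],
  [[0,0,0],0,1],
  [[0,0,0],0,1],
  [[0,0,0],0,1],
  [[0,0,0],0,1],
])

```text
time: 35.65
position: [0.4431, -0.3755, 0.048]
tool_rot: [0.937, -0.346, 0.041, 0.015]
ft_force: [0.0, -0.1, -2.0]
grip_width: 0.0589
```

Emit:
carry_out([
  [[0,0,5],0,1],
  [[0,2,5],0,1],
  [[0,4,5],8,1],
  [[0.5,4.5,2],8,1],
  [[0.5,4.5,0],8,1],
  [[0.5,4.5,0],8,1],
  [[0.5,4.5,0],8,1],
  [[0.5,4.5,0],2,1],
  [[0.5,4.5,0],0,1],
  [[0.5,4.5,0],0,1],
])

```text
time: 36.65
position: [0.4772, -0.0016, 0.2094]
tool_rot: [0.999, 0.022, 0.044, 0.001]
ft_force: [0.5, -0.1, -2.4]
grip_width: 0.0591
```

```bash
python3 - <<'E'
from h import *
st()
for b in boxes(cam("top")): print(*b)
E
```

```text
pos [ 0.4772 -0.0016  0.2094] ang 2.5 lean [ 0.087 -0.   ] q6 -0.31 w 0.0591 f [ 0.5 -0.1 -2.4]
[408. 285.] [ 0.4278 -0.222 ] short 0.0783 long 0.0785 shortdir deg 0.1
[453.7 198.2] [ 0.6582 -0.3416] short 0.0302 long 0.0429 shortdir deg 13.7
```

Emit:
carry_out([
  [[0,4.5,0],-1.6,1],
  [[0,4.5,0],0,1],
  [[0,2,0],0,1],
  [[0,0,-4.5],0,1],
  [[0,0,-4.5],0,1],
  [[0,0,-1],0,1],
  [[0,0,0],0,1],
])

```text
time: 37.4
position: [0.4783, 0.1188, 0.1081]
tool_rot: [0.999, 0.013, 0.048, -0.001]
ft_force: [0.2, 0.4, -1.4]
grip_width: 0.0591
```

Emit:
carry_out([
  [[0,-0.4,-2],-0.5,1],
  [[0,0,-0.8],0,1],
  [[0,0,0],0,1],
])

```text
time: 37.7
position: [0.4798, 0.1142, 0.0807]
tool_rot: [0.999, 0.008, 0.049, -0.001]
ft_force: [0.0, 0.4, -1.6]
grip_width: 0.059
```

Emit:
carry_out([
  [[0,0,-0.5],0,1],
  [[0,0,0],0,0.28],
  [[0,0,0],0,0.25],
  [[0,0,5],0,0.25],
  [[0,0,5],0,0.25],
  [[0,0,5],0,0.3],
  [[0,-5,0],0,1],
  [[0,-5,0],0,1],
  [[0,-5,0],0,1],
  [[0,-2,0],0,1],
])

```text
time: 38.7
position: [0.4853, -0.0572, 0.2373]
tool_rot: [0.998, 0.015, 0.058, 0.002]
ft_force: [0.7, 0.6, 0.0]
grip_width: 0.0367
```

```bash
python3 - <<'E'
from h import *
st()
c=cam("top")
cv2.imwrite('pics/t3.png',cv2.resize(c["pixels"][150:330,205:525,::-1],None,fx=2.5,fy=2.5,interpolation=2))
E
```

```text
pos [ 0.4853 -0.0572  0.2373] ang 1.7 lean [ 0.116 -0.001] q6 -0.43 w 0.0367 f [0.7 0.6 0. ]
```

View pics/t3.png

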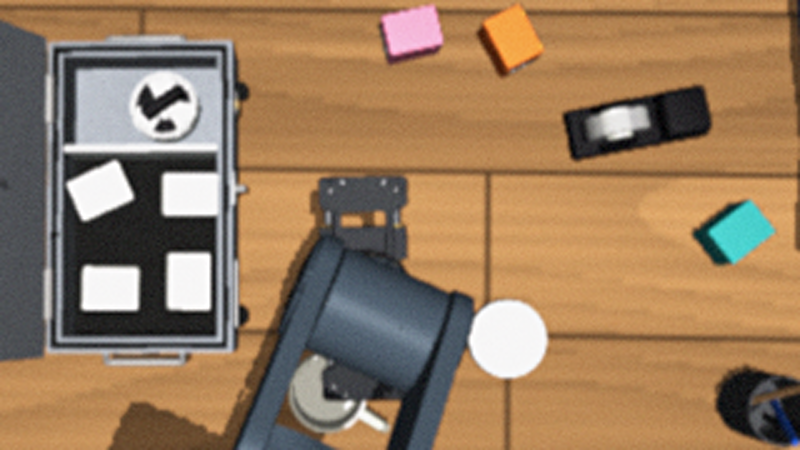

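Emit:
carry_out([
  [[1,0,5],-8,1],
  [[1,0,5],-8,1],
  [[1,0,5],-8,1],
  [[1,0,3],-8,1],
  [[1,0,0],-8,1],
  [[1,2,0],-8,1],
  [[1,2,0],-8,1],
  [[1,2,0],-8,1],
  [[0.5,3,0],-8,1],
  [[0,3,0],-8,1],
])

```text
time: 39.75
position: [0.5674, 0.0659, 0.427]
tool_rot: [0.751, -0.657, 0.051, 0.036]
ft_force: [-0.0, -0.1, -0.0]
grip_width: 0.0007
```

```bash
python3 - <<'E'
from h import *
st(); print(robot.get_obs()["q"])
for b in boxes(cam("top"),.088,(215,200,316,300)): print('bay',*b)
E
```

```text
pos [0.5674 0.0659 0.427 ] ang -82.4 lean [ 0.029 -0.12 ] q6 1.42 w 0.0007 f [-0.  -0.1 -0. ]
[-0.01956799  0.293017    1.31564153 -0.12046048  1.50140148  1.42398794]
bay [247. 265.] [0.4744 0.1977] short 0.0413 long 0.0467 shortdir deg 1.2
```

Emit:
carry_out([
  [[0,4.5,0],0,1],
  [[0,4.5,0],0,1],
  [[0,4.5,0],0,1],
  [[0,4.5,0],0,1],
  [[0,4.5,0],0,1],
  [[0,4.5,0],0,1],
  [[0,4.5,0],0,1],
  [[0,3,0],0,1],
  [[0,0,0],0,1],
])

```text
time: 40.7
position: [0.5592, 0.4333, 0.4284]
tool_rot: [0.755, -0.654, 0.05, 0.032]
ft_force: [-0.3, 0.1, 0.5]
grip_width: 0.0003
```

Emit:
carry_out([
  [[0.5,0.5,-4],0,1],
  [[0,0,-4],0,1],
  [[0,0,-3],0,1],
  [[0,-1,0],0,1],
])

```text
time: 41.1
position: [0.5616, 0.4297, 0.3182]
tool_rot: [0.757, -0.651, 0.051, 0.029]
ft_force: [-0.1, -1.0, -0.4]
grip_width: 0.0003
```

Emit:
carry_out([
  [[0,-4,0],0,1],
  [[0,-3,0],0,1],
  [[0,-2,0],0,1],
])

```text
time: 41.4
position: [0.5617, 0.3387, 0.323]
tool_rot: [0.758, -0.65, 0.051, 0.024]
ft_force: [-1.0, 9.8, 11.5]
grip_width: 0.0004
```

Emit:
carry_out([
  [[0,-2.5,1],0,1],
  [[0,-3,0.5],0,1],
  [[0,-3,0],0,1],
])

```text
time: 41.7
position: [0.5621, 0.2546, 0.3457]
tool_rot: [0.758, -0.65, 0.05, 0.015]
ft_force: [0.2, 4.5, -1.5]
grip_width: 0.0005
```

Emit:
carry_out([
  [[0,-3,-1],0,1],
  [[0,-3.5,-1.2],0,1],
  [[0,-3.5,-1.5],0,1],
])

```text
time: 42.0
position: [0.5644, 0.1535, 0.3198]
tool_rot: [0.758, -0.65, 0.054, 0.003]
ft_force: [0.3, 2.0, -0.5]
grip_width: 0.0004
```

Emit:
carry_out([
  [[0,-2.5,-2.5],0,1],
  [[0,-2.5,-2.8],0,1],
  [[0,-2,-3],0,1],
])

```text
time: 42.3
position: [0.5676, 0.0774, 0.2468]
tool_rot: [0.757, -0.651, 0.062, -0.004]
ft_force: [1.1, 1.4, 1.0]
grip_width: 0.0003
```

```bash
python3 - <<'E'
from h import *
st()
c=snap("scene","s7.png",(240,60,480,240),3.2)
for th in (.4,.6,.8,1.0,1.2):
    print(th,[np.round((np.array(proj(c,lid(th,cy,.014)))-[240,60])*3.2) for cy in(-.165,.165)],lid(th,0,.014))
E
```

```text
pos [0.5676 0.0774 0.2468] ang -81.6 lean [ 0.099 -0.075] q6 1.44 w 0.0003 f [1.1 1.4 1. ]
0.4 [array([460., 484.]), array([140., 368.])] [0.57142116 0.04620252 0.21140816]
0.6 [array([479., 428.]), array([155., 318.])] [0.57102947 0.07115113 0.25124568]
0.8 [array([503., 373.]), array([175., 270.])] [0.57052132 0.10351691 0.28533258]
1.0 [array([528., 324.]), array([200., 227.])] [0.56991699 0.14200955 0.31230991]
1.2 [array([556., 283.]), array([228., 192.])] [0.56924056 0.18509447 0.33110219]
```

View pics/s7.png

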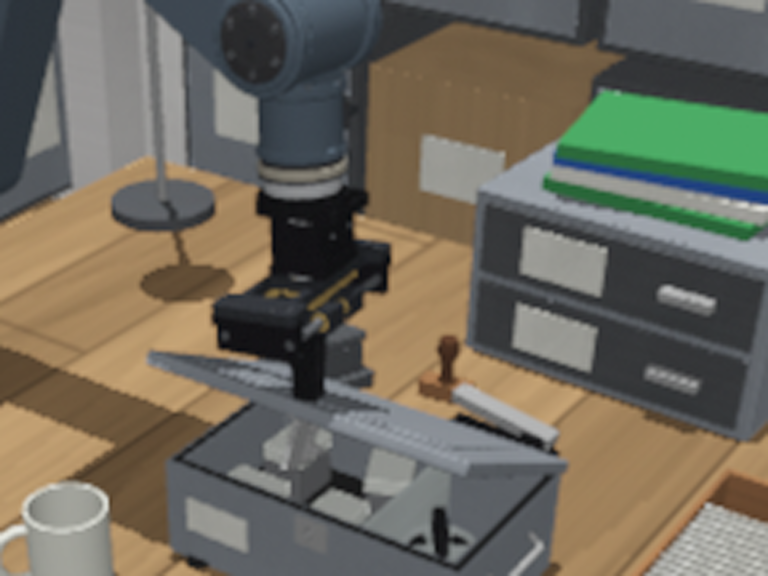

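Emit:
carry_out([
  [[0,-1,-2.5],0,1],
  [[0,-0.8,-2.5],0,1],
  [[0,-0.6,-2.5],0,1],
  [[0,-0.4,-2],0,1],
])

```text
time: 42.75
position: [0.5701, 0.043, 0.1583]
tool_rot: [0.754, -0.653, 0.067, -0.006]
ft_force: [-25.9, 19.6, 90.7]
grip_width: 0.0003
```

Emit:
carry_out([
  [[0,0,0.3],0,1],
])

```text
time: 42.85
position: [0.5702, 0.0424, 0.1629]
tool_rot: [0.754, -0.654, 0.067, -0.006]
ft_force: [-0.4, 0.6, -0.2]
grip_width: 0.0006
```

```bash
cat > lidfit.py <<'E'
from h import *
st()
c=cam("scene"); im=c["pixels"].astype(float).mean(2)
# match: sample lid side edge (far end face cy=-.165) projected corners for thetas
g=cv2.GaussianBlur(im,(3,3),0); gx=cv2.Sobel(g,-1,1,0);gy=cv2.Sobel(g,-1,0,1)
res=[]
for th in np.arange(0,.3,.005):
    s=0
    for t in(0,.014):
      for seg in ([(r,-.165) for r in np.linspace(.06,.235,60)],[(.235,cy) for cy in np.linspace(-.16,-.06,40)]):
        p=np.array([proj(c,lid(th,cy,t,r)) for r,cy in seg]); d=p[-1]-p[0]; n=np.array([-d[1],d[0]])/np.linalg.norm(d)
        v=[abs(gx[int(round(b)),int(round(a))]*n[0]+gy[int(round(b)),int(round(a))]*n[1]) for a,b in p]; s+=np.mean(v)
    res.append((s,round(th,3)))
print(sorted(res)[::-1][:6])
E
python3 lidfit.py
```

```text
pos [0.5702 0.0424 0.1629] ang -82.1 lean [ 0.109 -0.078] q6 1.41 w 0.0006 f [-0.4  0.6 -0.2]
[(np.float64(371.5369396328449), np.float64(0.05)), (np.float64(365.91204905781274), np.float64(0.11)), (np.float64(365.86170022312666), np.float64(0.055)), (np.float64(364.0583533196292), np.float64(0.045)), (np.float64(363.97437271033243), np.float64(0.105)), (np.float64(352.55154317148396), np.float64(0.1))]
```

Emit:
carry_out([
  [[0,0,-0.5],0,1],
  [[0,0,-0.3],0,1],
])

```text
time: 43.1
position: [0.5737, 0.0417, 0.1599]
tool_rot: [0.754, -0.653, 0.071, -0.009]
ft_force: [0.6, 0.4, -0.1]
grip_width: 0.0004
```

Emit:
carry_out([
  [[0,0,-0.4],0,1],
])

```text
time: 43.2
position: [0.5742, 0.0415, 0.1565]
tool_rot: [0.754, -0.653, 0.072, -0.009]
ft_force: [0.1, -0.7, 3.8]
grip_width: 0.0008
```

Emit:
carry_out([
  [[0,0,-0.5],0,1],
])

```text
time: 43.3
position: [0.5742, 0.0412, 0.1518]
tool_rot: [0.754, -0.653, 0.073, -0.009]
ft_force: [-0.8, -1.2, 1.5]
grip_width: 0.0004
```

Emit:
carry_out([
  [[0,0,-0.5],0,1],
])

```text
time: 43.4
position: [0.5742, 0.0412, 0.1463]
tool_rot: [0.754, -0.653, 0.073, -0.009]
ft_force: [-0.7, 0.3, -0.3]
grip_width: 0.0005
```

Emit:
carry_out([
  [[0,0,-0.4],0,1],
])

```text
time: 43.5
position: [0.5743, 0.0412, 0.1434]
tool_rot: [0.754, -0.653, 0.073, -0.009]
ft_force: [-12.3, 1.5, 43.2]
grip_width: 0.0006
```

Emit:
carry_out([
  [[0,0,-0.4],0,1],
])

```text
time: 43.6
position: [0.5744, 0.0412, 0.1433]
tool_rot: [0.754, -0.653, 0.074, -0.009]
ft_force: [-15.0, 2.1, 51.9]
grip_width: 0.0005
```

```bash
python3 lidfit.py
```

```text
pos [0.5744 0.0412 0.1433] ang -82.1 lean [ 0.122 -0.083] q6 1.42 w 0.0005 f [-15.    2.1  51.9]
[(np.float64(397.3648236871843), np.float64(0.045)), (np.float64(396.8344597692833), np.float64(0.05)), (np.float64(391.5616261585121), np.float64(0.055)), (np.float64(385.2453297193963), np.float64(0.0)), (np.float64(369.5224447640736), np.float64(0.04)), (np.float64(369.0558129121561), np.float64(0.06))]
```

Emit:
carry_out([
  [[0,0,3],0,1],
  [[0,0,5],0,1],
  [[0,-5,5],0,1],
  [[-1,-5,2],0,1],
  [[-2,-5,0],0,1],
  [[-2,-5,0],0,1],
  [[-2,-5,0],0,1],
  [[-2,-5,0],0,1],
  [[-2,-5,0],0,1],
  [[0,-5,0],0,1],
])

```text
time: 44.65
position: [0.4689, -0.3231, 0.281]
tool_rot: [0.758, -0.648, 0.074, -0.01]
ft_force: [1.7, 0.1, 0.4]
grip_width: 0.0006
```

```bash
python3 lidfit.py; python3 - <<'E'
from h import *
a=cv2.imread('pics/scene1.png').astype(float); c=snap("scene","s8.png"); b=cv2.imread('pics/s8.png').astype(float)
d=np.abs(a-b).max(2)[160:290,270:425]; print('scene diff chest: mean',d.mean(),'n>40',(d>40).sum()); ys,xs=np.where(d>40); 
if len(xs): print(xs.min()+270,xs.max()+270,ys.min()+160,ys.max()+160)
# vertical shift of lid patch (registration)
for x0,x1,y0,y1 in((340,412,195,250),(286,345,195,240)):
    print(cv2.phaseCorrelate(a.mean(2)[y0:y1,x0:x1].copy(),b.mean(2)[y0:y1,x0:x1].copy()))
p=[proj(c,lid(t,-.1,.014)) for t in(0,.02,.05)]; print(p)
a=cv2.imread('pics/top1.png').astype(float); c=snap("top","t4.png"); b=cv2.imread('pics/t4.png').astype(float)
for n,(x0,y0,x1,y1) in dict(lid=(215,155,325,300),stapler=(155,195,185,255),stamp=(130,245,162,278),punch=(138,288,198,345),mug=(316,286,364,330),tin=(388,266,428,306),tape=(428,180,492,217),pen=(490,292,535,330)).items():
    d=np.abs(a-b).max(2)[y0:y1,x0:x1]; print(n,round(d.mean(),1),(d>50).sum())
E
```

```text
pos [ 0.4689 -0.3231  0.281 ] ang -81.3 lean [ 0.125 -0.079] q6 0.57 w 0.0006 f [1.7 0.1 0.4]
[(np.float64(396.24217199871947), np.float64(0.045)), (np.float64(395.514686850546), np.float64(0.05)), (np.float64(390.8233221778256), np.float64(0.055)), (np.float64(384.5155977376818), np.float64(0.0)), (np.float64(369.1530483934575), np.float64(0.06)), (np.float64(368.4943054415329), np.float64(0.04))]
scene diff chest: mean 3.4780645161290322 n>40 406
270 314 191 289
((0.006955723887706711, 0.014824277432673227), 1.0039058836537365)
((-0.0003233559198818625, 0.5116959243416837), 1.0040092764603965)
[(np.float64(355.9453065899372), np.float64(235.54658836085366)), (np.float64(356.0699047694089), np.float64(234.08943450299554)), (np.float64(356.29255176823216), np.float64(231.86524680915778))]
lid 11.3 87
stapler 9.8 0
stamp 9.6 0
punch 8.5 0
mug 42.9 987
tin 52.4 883
tape 8.7 0
pen 59.5 1011
```

```bash
python3 -c "
from rig import robot
print(robot.hand_in())"
```

```text
the job is handed in; nothing more can be done
None
```

The job is done and handed in at about 45 s on the robot's clock; no verdict was reported.

**What I did**
- I gripped one slide box and used it to reach under the lid's front edge. With it I pushed the catch aside to its stop and lifted the lid past 0.17 rad.
- The box then slipped off the lid at about 0.5 rad. On a second push the lid went back to about 1.85 rad.
- All four white boxes went into the bay side by side. The pink, orange and turquoise look-alikes were left alone.
- I turned the cap about 61° counter-clockwise, then closed the lid and pressed its front down to the hard stop.

**What the last checks showed**
- **Boxes:** the last top picture before closing showed all four in the bay, apart from each other. Two of them measured as upright footprints (44 x 58 mm); the other two I judged by eye. One stands turned about 25° in plan.
- **Cap:** all three windows showed dark over the holes.
- **Lid:** the lid's far part shows a shift of 0.015 px against the starting picture, where 0.02 rad would show as 1.5 px, so I take it as shut. The nearer part showed 0.5 px, probably the arm's shadow.
- **Bystanders:** stapler, stamp, punch and tape dispenser show no change in the final picture. The arm hid the mug, film tin and pen cup there; they looked unmoved just before closing.

**What did not agree or was not tested**
- My edge fit of the lid angle preferred about 0.045 rad over 0. I read that as the slab's thickness being mistaken for angle, since the picture comparison contradicts it.
- The first press on the lid peaked at about 91 N at the wrist, below the 120 N limit. A second, slower press stopped hard at the shut height.
- The catch cannot be seen and I did not pull on the lid to test it. That it snapped home is inferred from the shut height and the low force just before the stop.

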